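# Mount a specimen face down and open the light shutter one stop

## Robot

A 7-joint arm with a two-finger parallel gripper is mounted at the origin on the work surface. World frame = base frame: x ahead of the robot, y to its left, z up, the work surface at z = 0. Lengths are in m, angles in rad, forces in N, time in s.
With the tool pointing down it reaches from about 0.4 to 0.85 m from the base axis. Payload 4.5 kg.
Tool frame: the origin (TCP) lies where the fingers leave the gripper's body, on its centre line; the fingertips stand 64 mm ahead of it and the grasp point (between the pads) lies 45 mm ahead of it; z points along the fingers, y is the direction in which the jaws open and shut (so a half turn about z gives the same grasp; the last joint's range is limited). The gripper opens to 88 mm and grips with 3 to 60 N. Pads are 18 mm wide; open, the fingers measure 123 mm over their backs; the gripper's body (75 mm by 187 mm) begins 45 mm behind the grasp point.
Start: joints at [1.291, 0.689, -0.195, 1.565, 0.157, 0.902, -0.215], TCP at [0.193, -0.594, 0.303] pointing down, gripper open.
Joint ranges: [-3.01, 3.01], [-0.46, 2.08], [-1.47, 1.51], [0.13, 2.56], [-1, 4.14], [0.04, 2.09], [-2.66, 2.66]. Speed limits (rad/s): [2.57, 2.57, 3.14, 3.14, 3.14, 3.14, 3.14].

## Interface

Orientations are given as a unit quaternion [x, y, z, w].
In Python, from plant import monitor, snapshot, workorder, finder gives the robot as it stands.
- The arm moves only by the tool carry_out, never from a script. Its argument "motion" is one flat list of numbers, 6 for each row, row after row: the shift along the tool's x, y, z in cm, then the turn, a rotation vector about the tool's x, y, z in rad. In form: [x, y, z, rx, ry, rz, x, y, z, rx, ry, rz, ...]. A call has 1 to 8 rows; each row shifts and turns the commanded pose from where the row before left it, along the tool's axes as they then stand; what a row does not reach is not made up. A row lasts 1/8 s, in which the tool goes at most 62.5 mm and 10.7 degrees, less where a joint would pass 70% of its speed; a pose out of reach is approached as far as the arm can. A call with a gripper value outside its range is refused whole. "hand" is the finger opening in cm, from 0 to 8.81, set as the call begins (left out, the last holds). The fingers move at their own pace and stop on an object; "grip_force" is the grip in N (left out, the last holds). Time passes only in rows, so rows that do not move let the fingers close. It gives the time, the measured TCP pose, the force and the opening at its end, in the units of the state.
- monitor.get_state(): the state, without advancing time (a new reading comes with each control period).
- snapshot(name): name is "scene" or "top"; returns a dict with "frame" (480x640x3 uint8, red, green, blue), "range_z" (480x640 float32, m along the optical axis (not along the pixel's ray), 0 where there is no reading), "fx", "fy", "cx", "cy" (pixels), "rvec" (rotation vector, rad) and "tvec" (3), from world to camera coordinates, as OpenCV has them. Camera axes: x right, y down, z forward; pixel columns grow to the right and rows downward; lengths in m; the calibration is good to about 2 mm. A picture is of the moment at which its call begins.
- workorder.finish_job(): hands the job in, once; it reports no verdict.
Trained networks look in a picture, given as the dict that the camera call returned (one of the last four; its "shot" number tells which), for a name from the list of things; names that differ only in an ending like _2 or _b are one class to them, and where a whole thing is asked for, a point or a joint stands for the part that bears it (a point fixed in the world has none). Each returns a list of dicts, best first, with "p" (0 to 1); they miss things now and then, are a little off and sometimes report something else, mostly with a low value. They report only what shows in the picture. A call takes as long as a camera call. They do not tell look-alikes from the thing itself.
- finder.masks_of(picture, thing): "pixels" (480x640 bool, what is visible of it) and "extent" ([left, top, right, bottom] in pixels, round what is visible of it).
The state is a dict: "clock": time; "q": joint angles; "qd": joint speeds; "joint_torque": joint torques, N m; "tool_pos": TCP position; "eef_rot": TCP orientation; "contact_force": force on the tool from outside, world axes, zero at the start; "moment": the same for the moment, N m; "opening": opening from 0.0 (shut) to 1.0 (fully open).
Only numpy, scipy, OpenCV 4.12 (cv2) and the standard library are available. Lean on these libraries where they do the work, as an engineer would, in place of code of your own. Each camera call takes 0.05 s, during which the arm holds its last target. There are 200 camera calls.

## Task

Turn the blue resin mount over and set it, without dropping it, on the imaging station so that its polished steel face lies flat and centred over the round port (the grey mat is free if you want to put it down half-turned and take it again). Only then slide the red shutter knob to its next click stop, so that the open hole of the plate is under the port, without running on towards the third stop. Let go of everything, and leave the other things where they are.

Things in the scene. Friction and masses are not known exactly. Their poses are not given: they have to be found in the camera images.
- steel_mount: Blue resin specimen mount, loose block 40 (own x) by 48 (own y) by 48 mm (own z), 0.12 to 0.26 kg. A 30 mm bright steel disc marks its polished face, on top at the start; the opposite face has a white stripe and at its centre the origin. Own z points to the polished face. Turned over in two quarter turns: gripped leaning 45 degrees one way, set on a side face leaning the other way; then again.
- polished_face (a point): Centre of the polished steel face of the blue mount, 48 mm along own z from its origin; same axes as the mount.
- port (a point): Centre of the round port, 30 mm across, level with the top of the black stage, 73 mm above the bench; a white ring of 70 mm outer diameter lies round it, flush. Axes are the station's: z up, x from the knob side to the rear, y the way the shutter opens.
- station: Fixed imaging station: white base, black flat stage 200 mm (x) by 260 mm (y), top 73 mm above the bench. Origin: centre of its underside; the port lies at x -20 mm, y 0, the knob at x -140 mm. At x +70, y -100 mm stands a 20 x 20 mm aluminium click housing, top 103 mm above the bench.
- shutter_knob (a point): Middle of the grip of the red shutter knob, 85 mm above the bench: upright post 15 mm across, 61 to 101 mm above the bench, on a 16 mm wide steel arm (top at 61 mm) in front of the station, 40 mm clear of the stage's front edge. It moves with the shutter plate along the station's y. Grip it from above or push it from the side.
- shutter (a joint): Plate travel in m along the station's +y. Click stops at 0 (closed, at the start: blank steel under the port), 0.035 (open hole) and 0.070 (amber filter); white marks on the stage's front edge show the knob's three places. A click mechanism draws the plate to the nearest stop; up to about 6 N is needed to leave one; crests at 0.0175 and 0.0525, past which it draws itself on.
- mat: Grey mat, 150 x 150 x 3 mm, fixed flat on the bench, empty: room to put the mount down. Origin: centre of its underside (the top is 3 mm above it).
- copper_mount: Red resin mount of the same size as the blue one, 48 mm tall, with a copper disc on its upper face. Origin: centre of its underside. A bystander.
- objective: Aluminium microscope objective standing on its thread, 32 mm across, 46 mm tall. A bystander.
- bottle: White plastic bottle with red cap, 50 mm across, about 120 mm tall. A bystander.
- dish: Clear closed dish with a paper disc, 90 mm across, 15 mm tall. A bystander.
- lens_brush: Brush, 160 mm long, lying flat. A bystander.
- slide_box: Closed green box, 85 x 100 x 33 mm. A bystander.
- mouse: Black computer mouse, 100 x 60 x 22 mm. A bystander.
Not all that is in view belongs to the job. There is more than one size of the steel_mount; the one meant has the size given above.

How it is judged:
By the outcome, as a careful person would: the job done as asked, in the order asked, and still so for the second after the job is handed in, with the robot touching nothing.
It also fails if it takes over 61 s, if anything falls off the work surface, if the arm or the gripper's body presses on something with over 40 N, if the wrist force passes 120 N, or if a joint passes its speed limit or range.

## Working session

There is one attempt and no reset: what is moved stays moved. The work goes in short steps, Python scripts to look and compute and a tool call to move; the robot and the scene stay as the last step left them, time stands still between calls to the robot, and variables do not carry over. Pictures are saved under pics/ and viewed, about 8 in all and at most 12, crops included, and the job is handed in when it is done.

Besides the shell and the picture viewer there is one more tool, called after "Request:" by a JSON object that holds its "fn" and its "kwargs". carry_out: Moves the arm, as the interface text tells. Its arguments: {"type":"object","properties":{"motion":{"type":"array"},"hand":{"type":"number"},"grip_force":{"type":"number"}},"required":["motion"]}

```bash
mkdir -p pics; ls
cat > h.py <<'E'
import numpy as np, cv2
from plant import monitor, snapshot, workorder, finder
from scipy.spatial.transform import Rotation as R
def save(p,n,crop=None,s=1):
    im=p["frame"][:,:,::-1]
    if crop: l,t,r,b=crop; im=im[t:b,l:r]
    cv2.imwrite("pics/"+n,cv2.resize(im,None,fx=s,fy=s,interpolation=cv2.INTER_CUBIC))
def cloud(p):
    v,u=np.mgrid[:480,:640]; z=p["range_z"]
    c=np.stack([(u-p["cx"])/p["fx"]*z,(v-p["cy"])/p["fy"]*z,z],-1)
    Rm=R.from_rotvec(np.ravel(p["rvec"])).as_matrix()
    w=(c-np.ravel(p["tvec"]))@Rm
    w[z==0]=np.nan
    return w
def proj(p,X):
    q,_=cv2.projectPoints(np.float64(X).reshape(-1,1,3),np.float64(p["rvec"]),np.float64(p["tvec"]),np.array([[p["fx"],0,p["cx"]],[0,p["fy"],p["cy"]],[0,0,1.]]),None)
    return q[:,0]
E
python3 - <<'E'
from h import *
a=snapshot("scene");b=snapshot("top")
save(a,"s0.png");save(b,"t0.png")
for p in(a,b):
  w=cloud(p)
  print(p["fx"],p["tvec"])
  for n in["steel_mount","station","shutter_knob","mat","copper_mount","objective","bottle","dish","lens_brush","slide_box","mouse"]:
    for d in finder.masks_of(p,n)[:3]:
      q=w[d["pixels"]]; q=q[~np.isnan(q[:,0])]
      print(n,round(d["p"],2),d["extent"],np.round(np.median(q,0),3) if len(q) else None, np.round(np.percentile(q[:,2],97),3) if len(q) else None)
print(monitor.get_state())
E
```

```text
pics
478.55538513710496 [ 0.32023799 -0.27237584  1.60659029]
steel_mount 0.73 [438.8, 324.0, 452.5, 336.9] [0.52  0.373 0.032] 0.038
steel_mount 0.56 [431.0, 281.5, 454.2, 306.6] [0.432 0.314 0.046] 0.052
steel_mount 0.51 [433.2, 243.4, 441.1, 262.2] [0.323 0.252 0.03 ] 0.037
station 0.8 [177.7, 193.1, 292.1, 296.6] [ 0.631 -0.215  0.074] 0.079
shutter_knob 0.48 [234.2, 192.4, 269.4, 234.3] [ 0.482 -0.237  0.064] 0.103
mat 0.81 [339.3, 239.1, 404.5, 291.8] [0.442 0.11  0.004] 0.009
objective 0.45 [290.6, 312.3, 299.7, 332.0] [0.727 0.053 0.039] 0.049
bottle 0.65 [461.0, 334.5, 493.8, 366.5] [0.559 0.463 0.076] 0.122
bottle 0.28 [428.4, 283.2, 455.8, 306.0] [0.431 0.316 0.045] 0.052
dish 0.92 [190.2, 164.5, 219.1, 188.6] [ 0.469 -0.503  0.016] 0.021
dish 0.26 [225.7, 140.6, 266.1, 175.3] [ 0.349 -0.438  0.033] 0.038
lens_brush 0.63 [283.0, 153.7, 312.2, 188.9] [ 0.289 -0.268  0.019] 0.025
slide_box 0.95 [223.4, 140.9, 263.2, 176.0] [ 0.35  -0.437  0.033] 0.038
mouse 0.71 [495.3, 283.4, 519.4, 322.6] [0.35  0.47  0.022] 0.027
mouse 0.15 [180.1, 191.5, 293.3, 295.7] [ 0.631 -0.213  0.0
[... 1253 characters left out ...]
.018] 0.023
{'clock': 1.2, 'q': array([ 1.29078047,  0.68910227, -0.19460995,  1.56531426,  0.1573038 ,
        0.90251265, -0.21511297]), 'qd': array([ 0.00118093,  0.00039397, -0.00034313, -0.00126998,  0.00103814,
       -0.00124904,  0.00063515]), 'joint_torque': array([ 1.16150521e-03, -5.27494204e+01, -1.26799062e+00, -1.53738606e+01,
       -5.21874928e-02, -7.67502552e-04, -9.60365270e-06]), 'tool_pos': array([ 0.19296063, -0.59447541,  0.30273774]), 'eef_rot': array([9.87713531e-01, 1.56275336e-01, 9.03319638e-06, 2.27732510e-05]), 'contact_force': array([-0.04575313,  0.55997467, -0.30697818]), 'moment': array([-0.02946012, -0.00106441,  0.01721832]), 'opening': 1.0007568054625255}
```

View pics/s0.png

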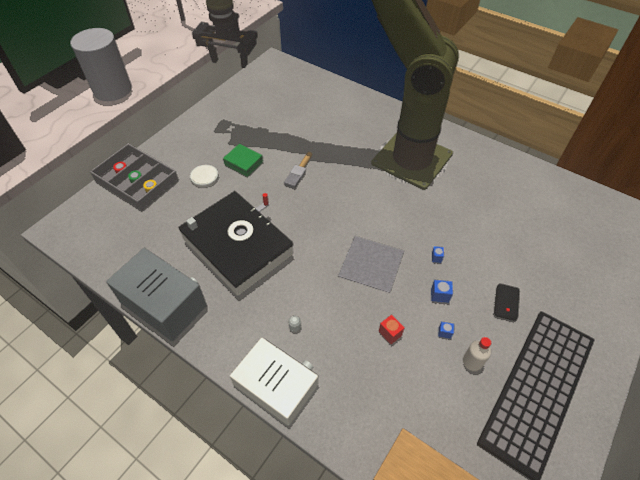

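View pics/t0.png

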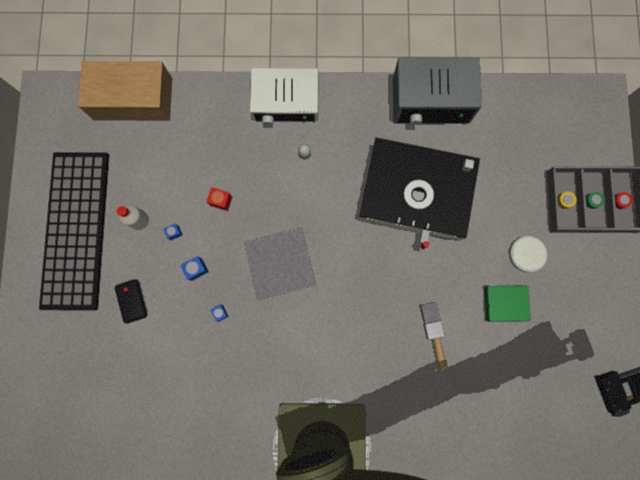

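The scene shows three blue mounts. In the top view the large one is at (193,268) with its top at about 47 mm, and the two small ones at (172,232) and (219,313) are only about 32 mm high. The red one is at (219,198). I choose (193,268). The station is at (420,190), with the red knob at (425,244) and the mat at (280,263).

```bash
cat > meas.py <<'E'
from h import *
def rect(w,m):
    q=w[m]; q=q[~np.isnan(q[:,0])]
    if len(q)<10: return None
    r=cv2.minAreaRect(np.float32(q[:,:2]*1000)); bx=cv2.boxPoints(r)
    return np.round(r[0],1),np.round(r[1],1),round(r[2],1),len(q),np.round(np.median(q,0)*1000,1)
E
python3 - <<'E'
from meas import *
a=snapshot("scene");b=snapshot("top")
for p,n in((a,"scene"),(b,"top")):
  w=cloud(p); z=w[...,2]; f=p["frame"].astype(int); r,g,bl=f[...,0],f[...,1],f[...,2]
  near=lambda x,y,d:(abs(w[...,0]-x)<d)&(abs(w[...,1]-y)<d)
  print(n)
  print(" blue top",rect(w,near(.43,.312,.05)&(z>.043)&(z<.055)))
  blue=near(.43,.312,.05)&(z>.043)&(z<.055)
  disc=blue&(r>110)
  print(" disc",rect(w,disc))
  print(" stage",rect(w,near(.61,-.23,.2)&(z>.068)&(z<.079)&(f.sum(-1)<150)))
  ring=near(.61,-.23,.1)&(z>.062)&(z<.079)&(f.min(-1)>140)
  print(" ring",rect(w,ring))
  print(" knob",rect(w,near(.49,-.24,.08)&(z>.08)&(r>g+60)))
  print(" housing",rect(w,near(.65,-.33,.1)&(z>.095)&(z<.11)))
  m=[d for d in finder.masks_of(p,"mat")][0]["pixels"]
  print(" mat",rect(w,m&(abs(z-.003)<.004)))
save(b,"b1.png",(150,205,250,330),6)
E
```

```text
scene
 blue top (array([422.5, 313. ]), array([41.8, 47.1]), 26.7, 253, array([423.7, 313.7,  48.9]))
 disc (array([418.9, 316.2]), array([34. , 36.4]), 23.2, 93, array([421.7, 313. ,  49.3]))
 stage (array([ 619.8, -231.7]), array([261.2, 198.2]), 78.5, 2859, array([ 643.7, -214.9,   74.2]))
 ring (array([ 576.8, -227.2]), array([ 76.8, 113. ]), 77.5, 300, array([ 597.1, -230.8,   74.7]))
 knob (array([ 474.3, -238.4]), array([14.7, 13.3]), 12.1, 26, array([ 476.8, -237.6,  100.2]))
 housing (array([ 665.9, -345.3]), array([20.5, 19.9]), 82.7, 55, array([ 667.7, -342.4,  103.3]))Traceback (most recent call last):
  File "<stdin>", line 16, in <module>
IndexError: list index out of range
```

Run:
```python
from meas import *
p=snapshot("top")
w=cloud(p); z=w[...,2]; f=p["frame"].astype(int); r,g,bl=f[...,0],f[...,1],f[...,2]
near=lambda x,y,d:(abs(w[...,0]-x)<d)&(abs(w[...,1]-y)<d)
blue=near(.42,.312,.05)&(z>.043)&(z<.055)
print(" blue top",rect(w,blue))
print(" disc",rect(w,blue&(r>110)))
print(" stage",rect(w,near(.61,-.23,.2)&(z>.068)&(z<.079)&(f.sum(-1)<150)))
print(" ring",rect(w,near(.61,-.23,.06)&(z>.062)&(z<.079)&(f.min(-1)>140)))
print(" knob",rect(w,near(.48,-.24,.08)&(z>.08)&(r>g+60)))
print(" housing",rect(w,near(.65,-.33,.1)&(z>.095)&(z<.11)))
for d in finder.masks_of(p,"mat"):
  print(" mat",d["p"],rect(w,d["pixels"]&(abs(z-.003)<.004)))
im=p["frame"][205:330,150:250,::-1]
im2=p["frame"][130:255,355:485,::-1]
h=[cv2.resize(i,None,fx=4.5,fy=4.5,interpolation=cv2.INTER_CUBIC) for i in(im,im2)]
h=[x[:562,:580] for x in h]
o=np.hstack(h); print(o.shape); cv2.imwrite("pics/b1.png",o[:, :1030]); cv2.imwrite("pics/b1.png",cv2.resize(o,(800,int(o.shape[0]*800/o.shape[1]))))
```

```text
blue top (array([420.4, 312.5]), array([40.6, 48.5]), 28.9, 332, array([421. , 312.2,  47.5]))
 disc (array([420.3, 313.5]), array([27. , 26.7]), 0.5, 115, array([421., 313.,  48.]))
 stage (array([ 648.4, -239.3]), array([258. , 357.4]), 78.3, 7399, array([ 620.7, -234.5,   72.4]))
 ring (array([ 597.7, -230.1]), array([68.5, 67.1]), 8.6, 459, array([ 597. , -229.3,   72.8]))
 knob (array([ 472.7, -239.3]), array([11.4, 13.3]), 43.9, 33, array([ 471.9, -238.5,   99.7]))
 housing (array([ 664.3, -345.9]), array([21.4, 20.5]), 80.8, 75, array([ 664.6, -345. ,  101.4]))
 mat 0.93 (array([437.5, 107.4]), array([152.7, 151. ]), 13.9, 3176, array([436.7, 107.9,   2.7]))
(562, 1030, 3)
```

View pics/b1.png

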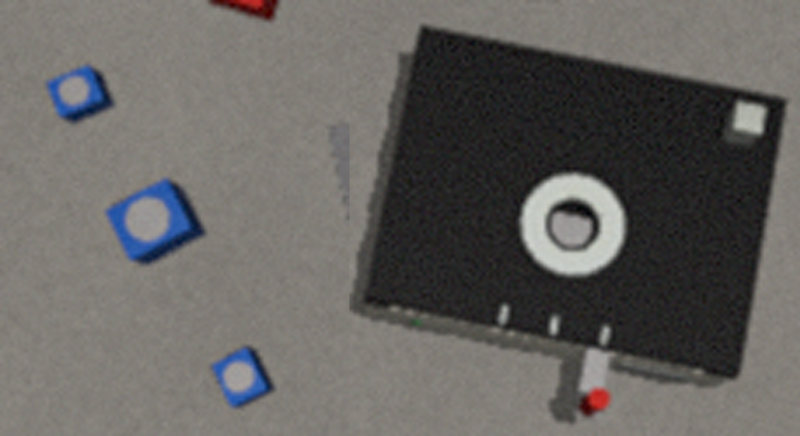

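Close crop: the middle blue block at world (421, 313, 48) mm measures 40.6 x 48.5 mm, so it is the right one and its neighbours are smaller. The steel disc is on top. The ring is centred at (597,-230,73) and the knob is at the first mark. I'll now set out and log joints and poses so I can work out reachability.

Request:
{"fn": "carry_out", "kwargs": {"motion": [5,-3.3,-0.6,0,0,0,5,-3.3,-0.6,0,0,0,5,-3.3,-0.6,0,0,0,5,-3.3,-0.6,0,0,0,5,-3.3,-0.6,0,0,0,5,-3.3,-0.6,0,0,0,5,-3.3,-0.6,0,0,0,5,-3.3,-0.6,0,0,0]}}

```text
clock: 2.45
tool_pos: [0.493, -0.2183, 0.3512]
eef_rot: [0.988, 0.156, 0.0, 0.0]
contact_force: [-0.5, -0.3, -0.5]
opening: 1.001
```

```bash
cat > log.py <<'E'
from h import *
import json
s=monitor.get_state()
d=[list(map(float,s[k])) for k in("q","tool_pos","eef_rot")]
open("log.jsonl","a").write(json.dumps(d)+"\n")
print(round(s["clock"],2),[np.round(x,4).tolist() for x in d],np.round(s["contact_force"],1),round(s["opening"],3))
E
python3 log.py
```

```text
2.45 [[0.4443, 0.5149, -0.1796, 1.7643, 0.1155, 0.8719, -1.0439], [0.493, -0.2183, 0.3512], [0.9877, 0.1562, 0.0003, 0.0003]] [-0.5 -0.3 -0.5] 1.001
```

Request:
{"fn": "carry_out", "kwargs": {"motion": [1,-5.2,0.3,0,0,-0.02,1,-5.2,0.3,0,0,-0.02,1,-5.2,0.3,0,0,-0.02,1,-5.2,0.3,0,0,-0.02,1,-5.2,0.3,0,0,-0.02,1,-5.2,0.3,0,0,-0.02,1,-5.2,0.3,0,0,-0.02,1,-5.2,0.3,0,0,-0.02]}}

```text
clock: 3.45
tool_pos: [0.4101, 0.1971, 0.3269]
eef_rot: [0.972, 0.235, 0.001, -0.0]
contact_force: [0.6, -0.4, 0.4]
opening: 1.005
```

```bash
python3 log.py
```

```text
3.45 [[-0.3938, 0.4393, -0.2278, 2.0251, 0.1515, 0.6919, -1.8141], [0.4101, 0.1971, 0.3269], [0.972, 0.2349, 0.0005, -0.0001]] [ 0.6 -0.4  0.4] 1.005
```

Request:
{"fn": "carry_out", "kwargs": {"motion": [0,0,0,0,-0.18,0,0,0,0,0,-0.18,0,0,0,0,0,-0.18,0,0,0,0,0,-0.18,0]}}

```text
clock: 3.95
tool_pos: [0.4109, 0.1957, 0.3271]
eef_rot: [0.909, 0.219, -0.344, 0.083]
contact_force: [-0.7, -0.4, -0.6]
opening: 0.999
```

```bash
python3 log.py
```

```text
3.95 [[-0.4042, 0.7443, -0.2214, 1.5944, 0.0496, 1.5362, -1.742], [0.4109, 0.1957, 0.3271], [0.9091, 0.2195, -0.3443, 0.0831]] [-0.7 -0.4 -0.6] 0.999
```

Request:
{"fn": "carry_out", "kwargs": {"motion": [0,0,0,0,0.18,0,0,0,0,0,0.18,0,0,0,0,0,0.18,0,0,0,0,0,0.18,0,0,0,0,0,0.18,0,0,0,0,0,0.18,0,0,0,0,0,0.18,0,0,0,0,0,0.18,0]}}

```text
clock: 4.95
tool_pos: [0.428, 0.1953, 0.3635]
eef_rot: [0.941, 0.225, 0.246, -0.048]
contact_force: [1.3, -0.2, -0.0]
opening: 0.999
```

```bash
python3 log.py
```

```text
4.95 [[-0.5973, 0.2893, 0.0453, 2.3073, 0.8852, 0.0656, -2.5288], [0.428, 0.1953, 0.3635], [0.9414, 0.2255, 0.2465, -0.0476]] [ 1.3 -0.2 -0. ] 0.999
```

```bash
cat > kin.py <<'E'
import numpy as np, json
from itertools import product
from scipy.optimize import least_squares
from scipy.spatial.transform import Rotation as R
D=[json.loads(l) for l in open("log.jsonl")]
D.append([[1.29078047,.68910227,-.19460995,1.56531426,.1573038,.90251265,-.21511297],[.19296063,-.59447541,.30273774],[.987713531,.156275336,9e-6,2.3e-5]])
ax="zyzyzyz"
def fk(q,p,sg):
    # p: d1, a?(link offsets x,z per joint), final tool rot about z, tool len
    T=np.eye(3);x=np.array([0,0,p[0]])
    for i in range(7):
        v=np.zeros(3);v["xyz".index(ax[i])]=sg[i]*q[i]
        T=T@R.from_rotvec(v).as_matrix()
        if i==2: x=x+T@[p[1],0,p[2]]
        if i==4: x=x+T@[p[3],0,p[4]]
        if i==6: x=x+T@[0,0,p[5]]
        if i==5: x=x+T@[p[6],0,0]
    return x,T@R.from_euler("z",p[7]).as_matrix()
def res(p,sg):
    o=[]
    for q,x,e in D:
        X,T=fk(q,p,sg);o+=list((X-x)*5);o+=list((T-R.from_quat(e).as_matrix()).ravel())
    return np.array(o)
if __name__=="__main__":
    best=None
    for s in product([1,-1],repeat=4):
        sg=[s[0],1,s[1],1,s[2],1,s[3]]
        for c in(0,1.57,3.14,-1.57):
            f=least_squares(res,[.3,0,.4,0,.4,.2,0,c],args=(sg,))
            if best is None or f.cost<best[0]: best=(f.cost,sg,f.x.tolist(),f.fun)
    print(best[0],best[1],np.round(best[2],4),abs(best[3]).max())
    json.dump(best[1:3],open("kin.json","w"))
E
python3 kin.py
```

```text
0.03976267642568453 [-1, 1, -1, 1, -1, 1, -1] [ 0.1457 -0.0269  0.779  -0.0031  0.2784  0.3166  0.0484  1.5708] 0.12843688087584876
```

Run:
```python
from kin import *
sg,p=json.load(open("kin.json"))
A=[];b=[]
for q,x,e in D:
    T=np.eye(3);row=[np.eye(3)[:,2:]]
    for i in range(7):
        v=np.zeros(3);v["xyz".index(ax[i])]=sg[i]*q[i]
        T=T@R.from_rotvec(v).as_matrix(); row.append(T)
    E=T@R.from_euler("z",np.pi/2).as_matrix()
    print("ang err",(R.from_matrix(E).inv()*R.from_quat(e)).magnitude())
    A.append(np.hstack(row));b+=x
A=np.vstack(A);b=np.array(b)
w=np.linalg.lstsq(A,b,rcond=None);print(w[1:3], np.abs(A@w[0]-b).max());print(np.round(w[0][1:].reshape(7,3),3),w[0][0])
```

```text
ang err 4.858153394426679e-16
ang err 5.133629695355517e-16
ang err 7.076651282840571e-16
ang err 4.73690696112205e-16
ang err 4.5705179950704387e-07
(array([], dtype=float64), np.int32(15)) 6.106226635438361e-16
[[ 0.    -0.009  0.173]
 [-0.    -0.009  0.282]
 [ 0.    -0.013  0.282]
 [ 0.    -0.013  0.172]
 [-0.    -0.     0.172]
 [ 0.    -0.     0.131]
 [ 0.     0.     0.131]] 0.17345001449683128
```

```bash
cat > ik.py <<'E'
import numpy as np
from scipy.optimize import least_squares
from scipy.spatial.transform import Rotation as R
lo=np.array([-3.01,-.46,-1.47,.13,-1,.04,-2.66])+.03; hi=np.array([3.01,2.08,1.51,2.56,4.14,2.09,2.66])-.03
def fk(q):
    T=R.identity();x=np.array([0,0,.347])
    off=[0,[0,-.018,0],[0,0,.564],[0,-.026,0],[0,0,.344],0,[0,0,.262]]
    for i in range(7):
        T=T*R.from_euler("zyzyzyz"[i],q[i] if i%2 else -q[i])
        if i in(1,2,3,4,6): x=x+T.apply(off[i])
    return x,T*R.from_euler("z",np.pi/2)
def pose(gp,phi,t,flip=0):
    """grasp point, azimuth of tool-z's horizontal part, tilt; jaw (tool y) perpendicular to lean plane"""
    z=np.array([np.sin(t)*np.cos(phi),np.sin(t)*np.sin(phi),-np.cos(t)])
    y=np.array([np.sin(phi),-np.cos(phi),0]); 
    if flip:y=-y
    return np.array(gp)-.045*z,R.from_matrix(np.c_[np.cross(y,z),y,z])
def ik(x,T,seed,reg=.003):
    f=lambda q:np.r_[(fk(q)[0]-x)*5,(T.inv()*fk(q)[1]).as_rotvec(),reg*(q-seed)]
    s=least_squares(f,np.clip(seed,lo+1e-3,hi-1e-3),bounds=(lo,hi),max_nfev=60)
    return s.x,np.abs(s.fun[:6]).max()
E
python3 - <<'E'
import json
from ik import *
for l in open("log.jsonl"):
    q,x,e=json.loads(l);X,T=fk(q);print(np.round((X-x)*1000,1),(T.inv()*R.from_quat(e)).magnitude())
rng=np.random.default_rng(0)
for name,gp,phis in(("blue",(.421,.3127,.026),[28,118,208,298]),("mat",(.437,.107,.026),range(0,360,45)),("port",(.597,-.230,.099),range(-21,339,45))):
    az=np.arctan2(gp[1],gp[0])
    for ph in phis:
        r=[]
        for t in(30,45,60):
            for fl in(0,1):
                x,T=pose(gp,np.radians(ph),np.radians(t),fl)
                best=9
                for k in range(8):
                    s=np.clip(np.array([-az,.6,0,1.8,[0,3,1.5,1.5][k%4],.8,0])+rng.normal(0,.3,7),lo,hi)
                    q,e=ik(x,T,s,1e-4)
                    if e<best:best,bq=e,q
                    if e<2e-3:break
                r.append((t,fl,round(best,3),np.round(bq[[2,4,5,6]],1).tolist()) if best<.01 else (t,fl,"-"))
        print(name,ph,[a for a in r if a[2]!="-"])
E
```

```text
[0.3 1.9 1.3] 4.719754597774797e-16
[-1.2  1.5  1.4] 4.627174211586713e-16
[-1.   1.6  1.3] 6.863895487591047e-16
[-1.5  1.4  1.3] 5.835688154933168e-16
blue 28 [(30, 0, np.float64(0.0), [0.2, 3.1, 0.9, 1.2]), (30, 1, np.float64(0.0), [-0.5, 2.5, 1.0, -1.2])]
blue 118 [(30, 0, np.float64(0.0), [-0.3, -0.9, 0.3, 1.0]), (30, 1, np.float64(0.0), [-0.3, -1.0, 0.3, -2.1]), (45, 0, np.float64(0.0), [-0.6, -0.7, 0.4, 0.9]), (45, 1, np.float64(0.0), [-1.1, 0.9, 0.5, 2.6]), (60, 0, np.float64(0.0), [-0.5, -0.8, 0.6, 1.2]), (60, 1, np.float64(0.0), [-0.4, -1.0, 0.7, -1.9])]
blue 208 [(30, 0, np.float64(0.0), [-0.6, 0.5, 1.1, 1.0]), (30, 1, np.float64(0.0), [0.5, -0.6, 1.1, -1.2]), (45, 0, np.float64(0.0), [-0.6, 0.3, 1.5, 1.1]), (45, 1, np.float64(0.0), [0.2, -0.3, 1.4, -1.5]), (60, 0, np.float64(0.0), [-0.3, 0.1, 1.8, 1.3]), (60, 1, np.float64(0.0), [0.3, -0.3, 1.8, -1.5])]
blue 298 [(30, 0, np.float64(0.0), [-1.0, 1.3, 1.5, 1.5]), (30, 1, np.float64(0.0), [-0.1, 0.9, 0.7, -1.3]), (45, 0, np.float64(0.0), [-0.6, 1.2, 1.4, 1.5]), (45, 1, np.float64(0.0), [0.2, 0.6, 0.8, -1.1]), (60, 0, np.floa
[... 3632 characters left out ...]
 0, np.float64(0.0), [-0.0, 0.5, 2.0, 2.0]), (60, 1, np.float64(0.0), [0.6, 0.1, 1.9, -0.9])]
port 249 [(30, 0, np.float64(0.0), [1.3, -0.9, 0.9, -2.6]), (30, 1, np.float64(0.0), [0.3, 0.4, 0.8, -0.6]), (45, 0, np.float64(0.0), [-0.7, 1.3, 1.6, 1.9]), (45, 1, np.float64(0.0), [0.3, 0.6, 0.9, -0.8]), (60, 0, np.float64(0.0), [-0.5, 1.2, 1.6, 1.9]), (60, 1, np.float64(0.0), [0.4, 0.6, 1.1, -0.9])]
port 294 [(30, 0, np.float64(0.0), [0.0, 1.5, 0.4, 2.2]), (30, 1, np.float64(0.0), [0.2, 1.5, 0.3, -1.0]), (45, 0, np.float64(0.0), [0.7, 2.4, 0.3, 1.0]), (45, 1, np.float64(0.0), [0.3, 2.0, 0.5, -1.6]), (60, 0, np.float64(0.0), [0.1, 1.9, 1.0, 1.5]), (60, 1, np.float64(0.0), [-0.1, 1.9, 1.2, -1.6])]
```

```bash
cat > sim.py <<'E'
from ik import *
from scipy.spatial.transform import Slerp
def seg(q,gp0,T0,gp1,T1,n=None):
    a=(T0.inv()*T1).magnitude(); n=max(4,int(max(a/.18,np.linalg.norm(np.subtract(gp1,gp0))/.06))+1)
    S=Slerp([0,1],R.concatenate([T0,T1])); e=0; dq=0
    for i in range(1,n+1):
        s=i/n;T=S(s);gp=np.array(gp0)*(1-s)+np.array(gp1)*s
        q2,er=ik(gp-.045*T.as_matrix()[:,2],T,q,.003); dq=max(dq,abs(q2-q).max());q=q2;e=max(e,er)
        if e>.05:break
    return q,e,dq
E
cat > search.py <<'E'
from sim import *
import json,sys
r=np.radians
q0=np.array(json.loads(open("log.jsonl").readlines()[-1])[0]);x0,T0=fk(q0);g0=x0+.045*T0.as_matrix()[:,2]
up=lambda g,h:(g[0],g[1],h)
B=(.421,.3127,.026);M=(.437,.107,.029);P=(.597,-.230,.099)
# vertical tool between
def run(phiA,fl,fm,fp,verb=0):
    q=q0;g,T=g0,T0;out=[]
    def go(gp,phi,t,tag):
        nonlocal q,g,T
        _,T1=pose(gp,r(phi),r(t),fl)
        q,e,dq=seg(q,g,T,gp,T1);g,T=gp,T1;out.append((tag,round(e,4),round(dq,2),np.round(q,2).tolist()));return e<.02
    L=[((.45,.2,.3),phiA,0,"v0"),(up(B,.2),phiA,45,"aboveA"),(B,phiA,45,"pickA"),(up(B,.22),phiA,45,"lift"),(up(M,.22),fm,0,"mid"),(up(M,.12),fm,-45,"aboveB"),(M,fm,-45,"placeB"),(up(M,.2),fm,-45,"l"),(up(M,.2),fm,45,"swap"),(M,fm,45,"pick2"),(up(M,.25),fm,45,"lift2"),((.55,-.06,.28),(fm+fp)/2,0,"mid2"),(up(P,.22),fp,-45,"aboveP"),(P,fp,-45,"placeP"),(up(P,.25),fp,-45,"out")]
    for a in L:
        if not go(*a):break
    return len(out),out
if __name__=="__main__":
    res=[]
    for phiA in(118,298):
        for fl in(0,1):
            for dm in(-60,-30,0):
                for dp in(-90,-60,-30,0):
                    n,o=run(phiA,fl,phiA+dm,phiA+dm+dp)
                    last=o[-1]
                    res.append((n,-max(a[2] for a in o),phiA,fl,dm,dp,last[0],last[1]))
    for x in sorted(res,key=lambda a:a[:2])[-8:]:print(x)
    b=max(res,key=lambda a:a[:2])
    for l in run(b[2],b[3],b[2]+b[4],b[2]+b[4]+b[5])[1]:print(l)
E
time python3 search.py
```

```text
(15, np.float64(-0.34), 118, 0, 0, -30, 'out', np.float64(0.0))
(15, np.float64(-0.34), 118, 0, 0, 0, 'out', np.float64(0.0))
(15, np.float64(-0.34), 298, 1, -30, -30, 'out', np.float64(0.0))
(15, np.float64(-0.34), 298, 1, -30, 0, 'out', np.float64(0.0))
(15, np.float64(-0.34), 298, 1, 0, -60, 'out', np.float64(0.0))
(15, np.float64(-0.34), 298, 1, 0, -30, 'out', np.float64(0.0))
(15, np.float64(-0.34), 298, 1, 0, 0, 'out', np.float64(0.0))
(15, np.float64(-0.3), 118, 1, 0, -30, 'out', np.float64(0.0))
('v0', np.float64(0.0), np.float64(0.17), [-0.95, 0.55, 0.72, 1.93, -0.48, 0.84, -2.63])
('aboveA', np.float64(0.0), np.float64(0.3), [-0.2, 0.81, -0.19, 1.95, -0.97, 0.81, -2.15])
('pickA', np.float64(0.0), np.float64(0.1), [-0.06, 1.16, -0.42, 1.93, -0.97, 0.47, -1.97])
('lift', np.float64(0.0), np.float64(0.1), [-0.12, 0.79, -0.31, 1.94, -0.86, 0.77, -2.28])
('mid', np.float64(0.0), np.float64(0.15), [-0.53, 0.56, 0.3, 2.13, -0.33, 0.5, -2.63])
('aboveB', np.float64(0.0), np.float64(0.23), [-1.33, 1.24, 0.96, 2.25, -0.77, 0.2, -2.63])
('placeB', np.float64(0.0016), np.float64(0.08), [-1.27, 1.37, 0.78, 2.21, -0.97, 0.07, -2.58])
('l', np.float64(0.0), np.float64(0.11), [-1.4, 1.17, 1.2, 2.24, -0.72, 0.37, -2.52])
('swap', np.float64(0.0), np.float64(0.17), [-0.15, 0.86, 0.39, 1.94, -0.94, 1.24, -1.74])
('pick2', np.float64(0.0), np.float64(0.12), [0.04, 1.13, 0.05, 1.92, -0.97, 0.88, -1.64])
('lift2', np.float64(0.0), np.float64(0.1), [-0.02, 0.74, 0.16, 1.91, -0.79, 1.19, -1.95])
('mid2', np.float64(0.0), np.float64(0.1), [-0.32, 0.64, 0.61, 1.78, -0.46, 0.87, -2.42])
('aboveP', np.float64(0.0), np.float64(0.17), [-0.58, 1.2, 1.21, 1.77, -0.51, 0.59, -2.63])
('placeP', np.float64(0.0), np.float64(0.04), [-0.55, 1.37, 1.09, 1.78, -0.68, 0.46, -2.63])
('out', np.float64(0.0), np.float64(0.05), [-0.59, 1.18, 1.27, 1.75, -0.53, 0.65, -2.58])
real	3m13.193s
user	3m11.449s
sys	0m0.178s
```

```bash
timeout 500 python3 - <<'E'
from search import *
from multiprocessing import Pool
def f(a):
    n,o=run(a[0],a[1],a[0]+a[2],a[0]+a[2]+a[3])
    m=min(min((np.array(x[3])-lo).min(),(hi-np.array(x[3])).min()) for x in o)
    return n,round(m,2),a,o
with Pool() as p: R_=p.map(f,[(A,fl,dm,dp) for A,fl in((118,0),(298,1)) for dm in(-20,0,20) for dp in(-60,-30,0,30)],chunksize=1)
R_.sort(key=lambda a:a[:2])
for x in R_[-6:]:print(x[:3])
for A in(118,298):
  for l in [x for x in R_ if x[2][0]==A][-1][3]:print(l[0],l[1],l[2],l[3])
E
```

```text
(15, np.float64(0.05), (298, 1, 0, 0))
(15, np.float64(0.06), (298, 1, -20, -60))
(15, np.float64(0.06), (298, 1, -20, -30))
(15, np.float64(0.06), (298, 1, -20, 0))
(15, np.float64(0.09), (298, 1, 20, -60))
(15, np.float64(0.09), (298, 1, 20, -30))
v0 0.0 0.34 [0.13, 0.64, -1.07, 1.88, 0.66, 1.03, -0.73]
aboveA 0.0 0.14 [0.33, 1.17, -1.3, 1.92, 0.54, 0.63, -0.51]
pickA 0.0 0.06 [0.26, 1.4, -1.06, 1.91, 0.75, 0.44, -0.46]
lift 0.0 0.07 [0.34, 1.15, -1.33, 1.91, 0.52, 0.66, -0.52]
mid 0.0 0.13 [0.2, 0.65, -0.86, 2.1, 0.76, 0.73, -1.02]
aboveB 0.0 0.17 [-0.48, 0.98, -0.46, 2.01, 1.02, 1.21, -1.61]
placeB 0.0 0.04 [-0.51, 1.15, -0.41, 1.98, 1.14, 1.13, -1.74]
l 0.0 0.08 [-0.46, 0.84, -0.5, 1.99, 0.93, 1.3, -1.48]
swap 0.0 0.18 [0.82, 1.16, -1.33, 2.09, 0.59, 0.59, -0.54]
pick2 0.0 0.08 [0.71, 1.38, -1.02, 2.08, 0.85, 0.36, -0.51]
lift2 0.0 0.1 [0.85, 1.1, -1.42, 2.06, 0.51, 0.67, -0.54]
mid2 0.0 0.15 [0.66, 0.82, -1.21, 1.73, 0.83, 1.19, -0.38]
aboveP 0.0 0.23 [0.57, 0.88, -0.92, 2.12, 1.85, 1.26, -0.87]
placeP 0.0 0.06 [0.52, 1.13, -0.84, 2.15, 2.07, 1.38, -1.06]
out 0.0 0.08 [0.59, 0.
[... 209 characters left out ...]
59]
lift 0.0 0.08 [-0.72, 0.9, -0.66, 1.74, 0.97, 1.53, -1.37]
mid 0.0 0.29 [0.32, 0.76, -1.12, 2.09, 0.91, 0.9, -0.5]
aboveB 0.0 0.13 [0.58, 1.35, -1.27, 1.74, 0.55, 1.16, 0.06]
placeB 0.0 0.03 [0.56, 1.47, -1.18, 1.72, 0.66, 1.1, 0.1]
l 0.0 0.06 [0.6, 1.24, -1.35, 1.73, 0.45, 1.24, 0.04]
swap 0.0 0.25 [-0.36, 0.86, -0.84, 2.4, 1.44, 1.39, -1.58]
pick2 0.0 0.11 [-0.43, 1.29, -0.71, 2.39, 1.73, 1.52, -1.91]
lift2 0.0 0.16 [-0.32, 0.74, -0.9, 2.37, 1.35, 1.38, -1.43]
mid2 0.0 0.28 [0.66, 0.82, -1.2, 1.73, 0.82, 1.19, -0.2]
aboveP 0.0 0.19 [0.9, 1.31, -1.28, 0.99, 0.44, 1.7, 0.26]
placeP 0.0 0.04 [0.9, 1.45, -1.23, 1.02, 0.53, 1.59, 0.33]
out 0.0 0.04 [0.9, 1.28, -1.29, 0.97, 0.42, 1.74, 0.25]
```

```bash
cat > plan.py <<'E'
from ik import *
from plant import monitor
def plan(gp,phi,t,fl=1,n=None,st=None):
    """rows from the present pose to grasp point gp (m), lean azimuth phi, tilt t (deg)"""
    s=monitor.get_state() if st is None else st
    T0=R.from_quat(s["eef_rot"]);x0=np.array(s["tool_pos"])
    x1,T1=pose(gp,np.radians(phi),np.radians(t),fl)
    g0=x0+.045*T0.as_matrix()[:,2];rv=(T0.inv()*T1).as_rotvec()
    n=n or int(max(np.linalg.norm(rv)/.18,np.linalg.norm(gp-g0)/.055))+1
    d=R.from_rotvec(rv/n);T=T0;x=x0;rows=[]
    for i in range(n):
        T2=T*d;x2=g0+(np.array(gp)-g0)*(i+1)/n-.045*T2.as_matrix()[:,2]
        sh=T.inv().apply(x2-x)*100
        sh=np.round(sh,2);r=np.round(rv/n,3);rows.append([*sh,*r])
        x=x+T.apply(sh/100);T=T*R.from_rotvec(r)
    print("clock",round(s["clock"],2),"q",np.round(s["q"],2).tolist(),"g",np.round(g0,4).tolist(),"rows",n)
    for k in range(0,n,8):print(", ".join("%g"%(v+0) for r in rows[k:k+8] for v in r))
    return dict(clock=0,q=s["q"],eef_rot=T.as_quat(),tool_pos=x)
E
python3 -c "
from plan import *
s=plan([.44,.24,.26],298,0)
plan([.421,.3127,.16],298,45,st=s)"
```

```text
clock 4.95 q [-0.6, 0.29, 0.05, 2.31, 0.89, 0.07, -2.53] g [0.4479, 0.2043, 0.3242] rows 10
-0.05, -0.19, 0.6, 0.042, -0.038, -0.155, 0.04, -0.2, 0.63, 0.042, -0.038, -0.155, 0.11, -0.19, 0.65, 0.042, -0.038, -0.155, 0.2, -0.16, 0.66, 0.042, -0.038, -0.155, 0.27, -0.13, 0.68, 0.042, -0.038, -0.155, 0.34, -0.08, 0.68, 0.042, -0.038, -0.155, 0.4, -0.03, 0.68, 0.042, -0.038, -0.155, 0.45, 0.04, 0.69, 0.042, -0.038, -0.155
0.5, 0.12, 0.67, 0.042, -0.038, -0.155, 0.52, 0.19, 0.67, 0.042, -0.038, -0.155
clock 0 q [-0.6, 0.29, 0.05, 2.31, 0.89, 0.07, -2.53] g [0.44, 0.24, 0.26] rows 5
2.17, 0.35, 2.05, -0.001, -0.157, 0, 2.46, 0.34, 1.8, -0.001, -0.157, 0, 2.72, 0.34, 1.5, -0.001, -0.157, 0, 2.91, 0.34, 1.17, -0.001, -0.157, 0, 3.07, 0.34, 0.81, -0.001, -0.157, 0
```

Request:
{"fn": "carry_out", "kwargs": {"motion": [0,-0.2,0.6,0.042,-0.038,-0.155,0,-0.2,0.6,0.042,-0.038,-0.155,0.1,-0.2,0.6,0.042,-0.038,-0.155,0.2,-0.2,0.7,0.042,-0.038,-0.155,0.3,-0.1,0.7,0.042,-0.038,-0.155,0.3,-0.1,0.7,0.042,-0.038,-0.155,0.4,0,0.7,0.042,-0.038,-0.155,0.5,0,0.7,0.042,-0.038,-0.155], "hand": 6.5}}

```text
clock: 5.95
tool_pos: [0.4406, 0.2281, 0.3172]
eef_rot: [0.653, 0.755, 0.057, -0.011]
contact_force: [-0.4, 0.2, -0.2]
opening: 0.739
```

```bash
python3 -c "
from plan import *
s=plan([.421,.3127,.18],298,45)"
```

```text
clock 5.95 q [0.08, 0.63, -1.01, 1.98, 0.72, 0.8, -1.17] g [0.4432, 0.2326, 0.2725] rows 6
1.87, -0.35, 1.69, -0.009, -0.143, -0.06, 2.1, -0.28, 1.5, -0.009, -0.143, -0.06, 2.3, -0.19, 1.27, -0.009, -0.143, -0.06, 2.47, -0.11, 1.02, -0.009, -0.143, -0.06, 2.59, 0.01, 0.74, -0.009, -0.143, -0.06, 2.66, 0.12, 0.47, -0.009, -0.143, -0.06
```

Request:
{"fn": "carry_out", "kwargs": {"motion": [1.9,-0.3,1.7,-0.009,-0.143,-0.06,2.1,-0.3,1.5,-0.009,-0.143,-0.06,2.3,-0.2,1.3,-0.009,-0.143,-0.06,2.5,-0.1,1,-0.009,-0.143,-0.06,2.6,0,0.7,-0.009,-0.143,-0.06,2.7,0.1,0.5,-0.009,-0.143,-0.06,0,0,0,0,0,0]}}

```text
clock: 6.82
tool_pos: [0.4033, 0.3449, 0.209]
eef_rot: [0.475, 0.792, -0.198, 0.328]
contact_force: [0.4, -0.3, 0.9]
opening: 0.736
```

```bash
cat > q.py <<'E'
from meas import *
from plan import *
# true yaw of block, refined: jaw angle
p=snapshot("scene")
save(p,"s2.png",(380,200,520,360),4)
plan([.421,.3127,.080],298,45); plan([.421,.3127,.027],298,45)
E
python3 q.py
```

```text
clock 6.88 q [-0.75, 0.96, -0.62, 1.75, 0.99, 1.48, -1.42] g [0.4199, 0.315, 0.1789] rows 2
3.41, -0.01, 3.58, -0.001, 0, -0.001, 3.4, -0.02, 3.59, -0.001, 0, -0.001
clock 6.88 q [-0.75, 0.96, -0.62, 1.75, 0.99, 1.48, -1.42] g [0.4199, 0.315, 0.1789] rows 3
3.52, -0.01, 3.64, 0, 0, -0.001, 3.52, -0.01, 3.63, 0, 0, -0.001, 3.53, 0, 3.64, 0, 0, -0.001
```

View pics/s2.png

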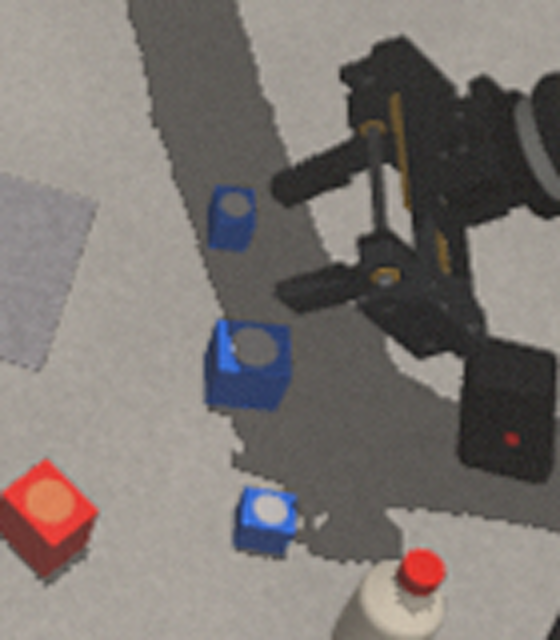

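The crop shows the gripper leaning 45° with the fingers straddling the large blue mount at crop (248,365). I descend along the vertical.

Request:
{"fn": "carry_out", "kwargs": {"motion": [2.64,0,2.72,0,0,0,2.64,0,2.72,0,0,0,2.64,0,2.72,0,0,0,1.64,0,1.72,0,0,0,1,0,1,0,0,0,0,0,0,0,0,0]}}

```text
clock: 7.62
tool_pos: [0.4082, 0.3394, 0.0606]
eef_rot: [0.479, 0.79, -0.197, 0.329]
contact_force: [-0.9, -1.0, 0.9]
opening: 0.737
```

```bash
python3 -c "
from plan import *
plan([.421,.3127,.026],298,45); print(monitor.get_state()['contact_force'])"
```

```text
clock 7.62 q [-0.77, 1.2, -0.55, 1.74, 1.13, 1.35, -1.58] g [0.4231, 0.3113, 0.0288] rows 1
0.35, -0.13, 0.04, -0.003, 0.001, -0.007
[-0.87261091 -1.00094991  0.92298382]
```

Request:
{"fn": "carry_out", "kwargs": {"motion": [0.3,-0.1,0,0,0,0,0,0,0,0,0,0]}}

```text
clock: 7.88
tool_pos: [0.4054, 0.3424, 0.0587]
eef_rot: [0.478, 0.79, -0.196, 0.329]
contact_force: [0.4, -0.6, -0.1]
opening: 0.738
```

Request:
{"fn": "carry_out", "kwargs": {"motion": [0,0,0,0,0,0,0,0,0,0,0,0,0,0,0,0,0,0,0,0,0,0,0,0], "hand": 2, "grip_force": 30}}

```text
clock: 8.38
tool_pos: [0.4056, 0.3418, 0.058]
eef_rot: [0.478, 0.79, -0.197, 0.329]
contact_force: [0.4, 1.0, 1.3]
opening: 0.449
```

```bash
python3 -c "
from plan import *
print(monitor.get_state()['contact_force'])
s=plan([.421,.3127,.20],298,45); s=plan([.44,.107,.2],298,0,st=s);plan([.437,.107,.06],298,-45,st=s)"
```

```text
[0.38330388 0.99535144 1.33882948]
clock 8.38 q [-0.78, 1.21, -0.55, 1.74, 1.13, 1.35, -1.58] g [0.4205, 0.3137, 0.0263] rows 4
-3.1, 0.01, -3.05, 0, 0, -0.001, -3.09, 0.01, -3.04, 0, 0, -0.001, -3.1, 0.01, -3.05, 0, 0, -0.001, -3.09, 0, -3.05, 0, 0, -0.001
clock 0 q [-0.78, 1.21, -0.55, 1.74, 1.13, 1.35, -1.58] g [0.421, 0.3127, 0.2] rows 5
-3.4, -1.59, 2.76, 0, 0.157, 0, -3.78, -1.59, 2.3, 0, 0.157, 0, -4.1, -1.59, 1.79, 0, 0.157, 0, -4.33, -1.59, 1.24, 0, 0.157, 0, -4.47, -1.59, 0.66, 0, 0.157, 0
clock 0 q [-0.78, 1.21, -0.55, 1.74, 1.13, 1.35, -1.58] g [0.44, 0.107, 0.2] rows 5
-0.67, -0.05, 2.86, 0, 0.157, 0, -1.11, -0.05, 2.82, 0, 0.157, 0, -1.54, -0.06, 2.73, 0, 0.157, 0, -1.94, -0.05, 2.57, 0, 0.157, 0, -2.32, -0.05, 2.34, 0, 0.157, 0
```

Request:
{"fn": "carry_out", "kwargs": {"motion": [-2,0,-2,0,0,0,-3.4,0,-3.4,0,0,0,-3.4,0,-3.4,0,0,0,-3.5,0,-3.4,0,0,0]}}

```text
clock: 8.88
tool_pos: [0.4049, 0.3411, 0.2322]
eef_rot: [0.478, 0.791, -0.197, 0.328]
contact_force: [0.6, 0.1, -1.6]
opening: 0.454
```

Request:
{"fn": "carry_out", "kwargs": {"motion": [-3.4,-1.6,2.8,0,0.157,0,-3.8,-1.6,2.3,0,0.157,0,-4.1,-1.6,1.8,0,0.157,0,-4.3,-1.6,1.2,0,0.157,0,-4.5,-1.6,0.7,0,0.157,0,0,0,0,0,0,0]}}

```text
clock: 9.62
tool_pos: [0.439, 0.0976, 0.2421]
eef_rot: [0.526, 0.85, -0.006, 0.005]
contact_force: [-0.0, 0.2, -1.8]
opening: 0.449
```

```bash
python3 -c "
from plan import *
s=plan([.437,.107,.06],298,-45);print(monitor.get_state()['opening'])"
```

```text
clock 9.62 q [0.24, 0.73, -0.94, 2.12, 0.9, 0.78, -0.83] g [0.4391, 0.0969, 0.1971] rows 5
-0.48, 0.07, 2.8, 0.001, 0.16, -0.005, -0.91, 0.08, 2.8, 0.001, 0.16, -0.005, -1.36, 0.08, 2.73, 0.001, 0.16, -0.005, -1.77, 0.07, 2.59, 0.001, 0.16, -0.005, -2.16, 0.08, 2.4, 0.001, 0.16, -0.005
0.4488263276152425
```

Request:
{"fn": "carry_out", "kwargs": {"motion": [-0.5,0,2.8,0,0.16,0,-0.9,0,2.8,0,0.16,0,-1.4,0,2.7,0,0.16,0,-1.8,0,2.6,0,0.16,0,-2.1,0,2.4,0,0.16,0,0,0,0,0,0,0]}}

```text
clock: 10.38
tool_pos: [0.4455, 0.0891, 0.0868]
eef_rot: [0.48, 0.787, 0.197, -0.335]
contact_force: [-0.3, -0.8, -2.4]
opening: 0.447
```

```bash
python3 -c "
from plan import *
from h import *
s=plan([.437,.107,.030],298,-45);print(monitor.get_state()['opening'])
p=snapshot('scene');save(p,'s3.png',(300,190,440,330),4)"
```

```text
clock 10.38 q [0.67, 1.42, -1.19, 1.91, 0.68, 0.78, -0.21] g [0.4303, 0.1175, 0.0554] rows 1
-2.63, 0.13, 0.89, -0.003, -0.012, -0.014
0.4472086350513913
```

View pics/s3.png

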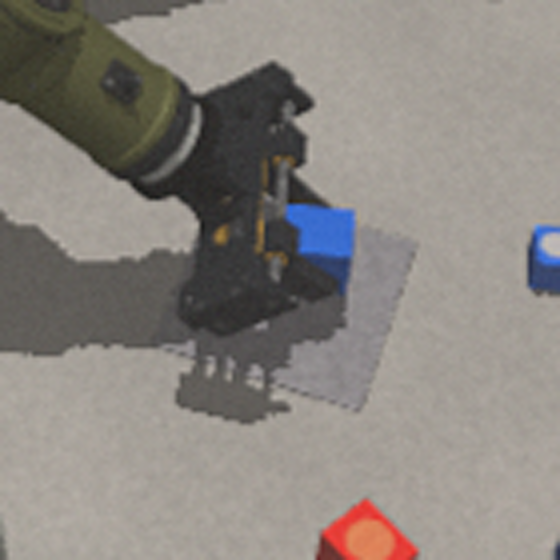

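Request:
{"fn": "carry_out", "kwargs": {"motion": [-0.8,0,0.8,-0.003,-0.012,-0.014,-0.6,0,0.6,0,0,0,-0.2,0,0.2,0,0,0,-0.1,0,0.1,0,0,0,0,0,0,0,0,0]}}

```text
clock: 11.05
tool_pos: [0.4486, 0.0895, 0.0699]
eef_rot: [0.473, 0.795, 0.2, -0.322]
contact_force: [0.0, -0.0, -2.0]
opening: 0.453
```

```bash
python3 -c "
from plan import *
s=plan([.437,.107,.028],298,-45);print(monitor.get_state()['contact_force'])"
```

```text
clock 11.05 q [0.66, 1.43, -1.16, 1.91, 0.72, 0.76, -0.19] g [0.434, 0.1175, 0.0378] rows 1
-1.48, -0.22, -0.05, 0.007, 0.008, 0.012
[ 0.02824581 -0.00980425 -2.04154273]
```

Request:
{"fn": "carry_out", "kwargs": {"motion": [-0.4,0,0.4,0.004,0.005,0.007,-0.15,0,0.15,0,0,0,-0.1,0,0.1,0,0,0,0,0,0,0,0,0]}}

```text
clock: 11.55
tool_pos: [0.4485, 0.0896, 0.0603]
eef_rot: [0.475, 0.793, 0.198, -0.326]
contact_force: [-0.5, -0.6, -1.7]
opening: 0.452
```

```bash
python3 -c "
from plan import *
s=plan([.437,.107,.028],298,-45);print(monitor.get_state()['contact_force'])"
```

```text
clock 11.55 q [0.66, 1.45, -1.15, 1.9, 0.72, 0.76, -0.19] g [0.4337, 0.1177, 0.0284] rows 1
-0.82, -0.2, -0.75, 0.003, 0.002, 0.004
[-0.46525217 -0.61731065 -1.73924742]
```

Request:
{"fn": "carry_out", "kwargs": {"motion": [-0.1,0,0.1,0,0,0,0,0,0,0,0,0]}}

```text
clock: 11.8
tool_pos: [0.4485, 0.0898, 0.06]
eef_rot: [0.475, 0.793, 0.199, -0.326]
contact_force: [-0.4, -2.5, 4.2]
opening: 0.451
```

Request:
{"fn": "carry_out", "kwargs": {"motion": [-0.1,0,0.1,0,0,0,0,0,0,0,0,0]}}

```text
clock: 12.05
tool_pos: [0.4485, 0.09, 0.0599]
eef_rot: [0.474, 0.793, 0.199, -0.326]
contact_force: [-0.1, -6.9, 12.6]
opening: 0.449
```

Request:
{"fn": "carry_out", "kwargs": {"motion": [0.1,0,-0.1,0,0,0,0,0,0,0,0,0,0,0,0,0,0,0], "hand": 6.5}}

```text
clock: 12.42
tool_pos: [0.4485, 0.0896, 0.0588]
eef_rot: [0.475, 0.793, 0.198, -0.326]
contact_force: [0.1, 0.4, -0.3]
opening: 0.734
```

Request:
{"fn": "carry_out", "kwargs": {"motion": [0,0,-2,0,0,0,0,0,-4,0,0,0,4,0,-4,0,0,0,4,0,-4,0,0,0,0,0,0,0,0,0]}}

```text
clock: 13.05
tool_pos: [0.4689, 0.053, 0.2184]
eef_rot: [0.474, 0.794, 0.2, -0.324]
contact_force: [0.1, -0.5, -0.2]
opening: 0.743
```

```bash
cat > blk.py <<'E'
from meas import *
p=snapshot("top");a=snapshot("scene")
for q in(p,a):
    w=cloud(q);z=w[...,2];f=q["frame"].astype(int)
    m=(abs(w[...,0]-.434)<.06)&(abs(w[...,1]-.117)<.06)&(z>.044)&(z<.058)&(f[...,2]>f[...,0]+30)
    print(rect(w,m))
l=[(x[:,:,::-1]) for x in(p["frame"][200:310,230:340],a["frame"][210:320,320:430])]
cv2.imwrite("pics/b4.png",cv2.resize(np.hstack(l),None,fx=3.5,fy=3.5))
E
python3 blk.py; python3 -c "
from plan import *
s=plan([.434,.118,.20],298,0);plan([.434,.118,.16],298,45,st=s)"
```

```text
(array([431.6, 119.5]), array([39.7, 47. ]), 27.5, 326, array([431.5, 119.6,  50.2]))
(array([433.6, 120.4]), array([42.8, 47.5]), 26.2, 225, array([435.9, 120.8,  52.1]))
clock 13.15 q [0.76, 1.25, -1.35, 1.84, 0.5, 1.0, -0.16] g [0.4528, 0.0799, 0.1823] rows 5
1.55, 0.03, 0.4, 0.001, -0.156, 0.001, 1.6, 0.04, 0.27, 0.001, -0.156, 0.001, 1.61, 0.03, 0.12, 0.001, -0.156, 0.001, 1.62, 0.03, -0.02, 0.001, -0.156, 0.001, 1.59, 0.03, -0.16, 0.001, -0.156, 0.001
clock 0 q [0.76, 1.25, -1.35, 1.84, 0.5, 1.0, -0.16] g [0.434, 0.118, 0.2] rows 5
0.7, 0, 0.86, 0, -0.157, 0, 0.83, 0, 0.84, 0, -0.157, 0, 0.95, 0.01, 0.82, 0, -0.157, 0, 1.07, 0, 0.77, 0, -0.157, 0, 1.17, 0, 0.7, 0, -0.157, 0
```

View pics/b4.png

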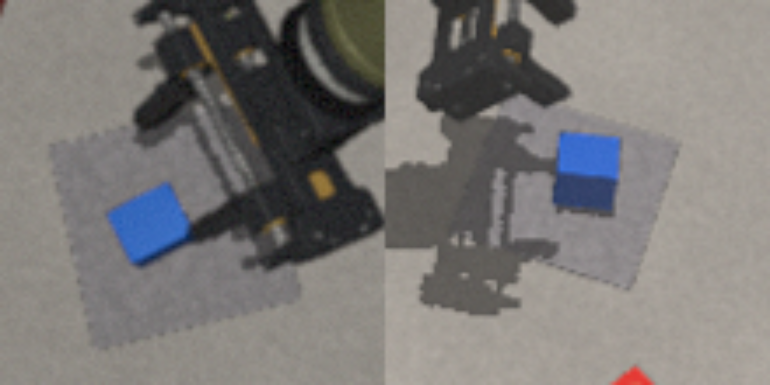

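Request:
{"fn": "carry_out", "kwargs": {"motion": [1.6,0,0.4,0,-0.156,0,1.6,0,0.3,0,-0.156,0,1.6,0,0.1,0,-0.156,0,1.6,0,0,0,-0.156,0,1.6,0,-0.2,0,-0.156,0]}}

```text
clock: 13.78
tool_pos: [0.4322, 0.1172, 0.2452]
eef_rot: [0.515, 0.857, 0.001, 0.002]
contact_force: [-0.2, -0.3, -0.7]
opening: 0.737
```

```bash
python3 -c "
from plan import *
plan([.4327,.1197,.16],298,45)"
```

```text
clock 13.78 q [0.21, 0.72, -0.96, 2.12, 0.9, 0.77, -0.85] g [0.4324, 0.1172, 0.2002] rows 5
0.74, 0.03, 0.86, 0.001, -0.157, 0, 0.88, 0.03, 0.84, 0.001, -0.157, 0, 0.99, 0.03, 0.81, 0.001, -0.157, 0, 1.1, 0.03, 0.75, 0.001, -0.157, 0, 1.21, 0.04, 0.68, 0.001, -0.157, 0
```

Request:
{"fn": "carry_out", "kwargs": {"motion": [0.8,0,0.9,0,-0.157,0,0.9,0,0.8,0,-0.157,0,1,0,0.8,0,-0.157,0,1.1,0,0.7,0,-0.157,0,1.2,0.1,0.7,0,-0.157,0,0,0,0,0,0,0]}}

```text
clock: 14.52
tool_pos: [0.4158, 0.1511, 0.1903]
eef_rot: [0.473, 0.794, -0.195, 0.327]
contact_force: [0.9, -0.3, -0.3]
opening: 0.735
```

```bash
python3 -c "
from plan import *
plan([.4327,.1197,.028],298,45,n=4)"
```

```text
clock 14.53 q [-0.53, 0.89, -0.55, 2.19, 1.22, 1.22, -1.61] g [0.4308, 0.1232, 0.1583] rows 4
2.23, 0.01, 2.38, 0.001, -0.001, 0.001, 2.23, 0, 2.39, 0.001, -0.001, 0.001, 2.23, 0.01, 2.37, 0.001, -0.001, 0.001, 2.24, 0.01, 2.38, 0.001, -0.001, 0.001
```

Request:
{"fn": "carry_out", "kwargs": {"motion": [2.2,0,2.4,0,0,0,2.2,0,2.4,0,0,0,2.2,0,2.4,0,0,0,1.4,0,1.4,0,0,0,0.9,0,0.9,0,0,0,0,0,0,0,0,0]}}

```text
clock: 15.28
tool_pos: [0.4197, 0.145, 0.0628]
eef_rot: [0.477, 0.792, -0.195, 0.327]
contact_force: [-0.1, -0.7, -0.8]
opening: 0.738
```

```bash
python3 -c "
from plan import *
plan([.4327,.1197,.028],298,45)"
```

```text
clock 15.28 q [-0.55, 1.16, -0.48, 2.17, 1.43, 1.18, -1.85] g [0.4347, 0.117, 0.0309] rows 1
0.45, -0.04, -0.03, 0.002, -0.004, -0.003
```

Request:
{"fn": "carry_out", "kwargs": {"motion": [0.4,0,0,0,-0.004,-0.003,0,0,0,0,0,0]}}

```text
clock: 15.52
tool_pos: [0.4183, 0.1491, 0.0605]
eef_rot: [0.475, 0.792, -0.195, 0.329]
contact_force: [0.0, 0.1, -0.2]
opening: 0.741
```

Request:
{"fn": "carry_out", "kwargs": {"motion": [0,0,0,0,0,0,0,0,0,0,0,0,0,0,0,0,0,0,0,0,0,0,0,0], "hand": 2}}

```text
clock: 16.02
tool_pos: [0.4182, 0.1485, 0.0602]
eef_rot: [0.475, 0.792, -0.196, 0.329]
contact_force: [0.1, 0.5, 1.8]
opening: 0.451
```

```bash
cat blk.py > blk2.py
python3 - <<'E'
from search import *
from plant import monitor
from plan import plan
s=monitor.get_state(); q0=np.array(s["q"]); print(s["opening"],s["contact_force"],s["tool_pos"])
T0=R.from_quat(s["eef_rot"]);g0=s["tool_pos"]+.045*T0.as_matrix()[:,2]; print("g",g0)
for fp in(298,283,268,253,238):
    q,g,T=q0,g0,T0;o=[]
    for gp,ph,t in((up(g0,.22),298,45),((.5,-.02,.26),(298+fp)/2,20),((.57,-.15,.26),fp,0),(up(P,.2),fp,-45),(P,fp,-45),(up(P,.2),fp,-45)):
        _,T1=pose(gp,r(ph),r(t),1);q,e,dq=seg(q,g,T,gp,T1);g,T=gp,T1
        o.append((round(e,3),round(dq,2)))
        if len(o)==5: qq=q
        if e>.02:break
    print(fp,o,np.round(qq,2) if len(o)>4 else np.round(q,2))
E
```

```text
0.4508689942281042 [0.11148825 0.52378631 1.75669514] [0.41818494 0.14851445 0.06020456]
g [0.43331272 0.12048484 0.02841634]
298 [(np.float64(0.0), np.float64(0.12)), (np.float64(0.0), np.float64(0.25)), (np.float64(0.0), np.float64(0.2)), (np.float64(0.0), np.float64(0.19)), (np.float64(0.0), np.float64(0.03)), (np.float64(0.0), np.float64(0.03))] [ 0.79  1.39 -1.    0.91  0.38  1.67  0.58]
283 [(np.float64(0.0), np.float64(0.12)), (np.float64(0.0), np.float64(0.22)), (np.float64(0.0), np.float64(0.16)), (np.float64(0.0), np.float64(0.15)), (np.float64(0.0), np.float64(0.03)), (np.float64(0.0), np.float64(0.03))] [ 0.9   1.37 -1.04  1.08  0.34  1.45  0.38]
268 [(np.float64(0.0), np.float64(0.12)), (np.float64(0.0), np.float64(0.19)), (np.float64(0.0), np.float64(0.13)), (np.float64(0.0), np.float64(0.14)), (np.float64(0.0), np.float64(0.03)), (np.float64(0.0), np.float64(0.03))] [ 1.    1.35 -1.07  1.25  0.33  1.19  0.18]
253 [(np.float64(0.0), np.float64(0.12)), (np.float64(0.0), np.float64(0.17)), (np.float64(0.0), np.float64(0.12)), (np.float64(0.0), np.float64(0.14)), (np.float64(0.0), np.float64(0.03)), (np.float64(0.0), np.float64(0.03))] [ 1.09  1.33 -1.09  1.44  0.35  0.91 -0.03]
238 [(np.float64(0.0), np.float64(0.12)), (np.float64(0.0), np.float64(0.16)), (np.float64(0.0), np.float64(0.11)), (np.float64(0.0), np.float64(0.14)), (np.float64(0.0), np.float64(0.03)), (np.float64(0.0), np.float64(0.03))] [ 1.15  1.3  -1.08  1.63  0.41  0.61 -0.27]
```

Request:
{"fn": "carry_out", "kwargs": {"motion": [-2,0,-2,0,0,0,-3.5,0,-3.5,0,0,0,-3.5,0,-3.5,0,0,0,-3.5,0,-3.5,0,0,0,-1.5,0,-1.5,0,0,0]}}

```text
clock: 16.65
tool_pos: [0.4176, 0.1487, 0.2602]
eef_rot: [0.475, 0.792, -0.194, 0.33]
contact_force: [0.4, 0.2, -1.6]
opening: 0.452
```

```bash
python3 -c "
from plan import *
s=plan([.5,-.02,.26],278,20);s=plan([.57,-.15,.26],258.5,0,st=s)"
```

```text
clock 16.65 q [-0.5, 0.75, -0.57, 2.17, 1.11, 1.26, -1.45] g [0.4328, 0.1207, 0.2284] rows 4
-3.81, 0.02, 2.22, 0.049, 0.108, 0.074, -4.02, 0.38, 1.86, 0.049, 0.108, 0.074, -4.17, 0.72, 1.44, 0.049, 0.108, 0.074, -4.26, 1.06, 1.01, 0.049, 0.108, 0.074
clock 0 q [-0.5, 0.75, -0.57, 2.17, 1.11, 1.26, -1.45] g [0.5, -0.02, 0.26] rows 3
-4.86, 1.76, 1.6, 0.019, 0.115, 0.112, -4.79, 2.27, 1.07, 0.019, 0.115, 0.112, -4.61, 2.76, 0.54, 0.019, 0.115, 0.112
```

Request:
{"fn": "carry_out", "kwargs": {"motion": [-3.8,0,2.2,0.049,0.108,0.074,-4,0.4,1.9,0.049,0.108,0.074,-4.2,0.7,1.4,0.049,0.108,0.074,-4.3,1.1,1,0.049,0.108,0.074,-4.9,1.8,1.6,0.019,0.115,0.112,-4.8,2.3,1.1,0.019,0.115,0.112,-4.6,2.8,0.5,0.019,0.115,0.112,0,0,0,0,0,0]}}

```text
clock: 17.65
tool_pos: [0.571, -0.1604, 0.3021]
eef_rot: [0.779, 0.627, -0.003, 0.001]
contact_force: [-1.2, 0.6, -2.1]
opening: 0.455
```

```bash
python3 -c "
from plan import *
s=plan([.597,-.2314,.15],258.5,-45)"
```

```text
clock 17.65 q [0.59, 0.72, -0.7, 1.65, 0.55, 0.98, -0.53] g [0.5708, -0.1606, 0.2571] rows 5
-1.97, 0.82, 2.2, 0.001, 0.158, -0.003, -2.29, 0.82, 1.98, 0.001, 0.158, -0.003, -2.58, 0.82, 1.71, 0.001, 0.158, -0.003, -2.81, 0.81, 1.38, 0.001, 0.158, -0.003, -3, 0.81, 1.04, 0.001, 0.158, -0.003
```

Request:
{"fn": "carry_out", "kwargs": {"motion": [-2,0.8,2.2,0,0.158,-0.003,-2.3,0.8,2,0,0.158,-0.003,-2.6,0.8,1.7,0,0.158,-0.003,-2.8,0.8,1.4,0,0.158,-0.003,-3,0.8,1,0,0.158,-0.003,0,0,0,0,0,0]}}

```text
clock: 18.4
tool_pos: [0.5888, -0.2563, 0.1741]
eef_rot: [0.713, 0.586, 0.294, -0.247]
contact_force: [-0.4, -0.2, -2.1]
opening: 0.452
```

```bash
python3 -c "
from plan import *
from h import *
s=plan([.597,-.2314,.115],258.5,-45,n=2);print(monitor.get_state()['opening'])
p=snapshot('scene');save(p,'s5.png',(160,140,320,300),4)"
```

```text
clock 18.4 q [1.05, 1.26, -1.06, 1.38, 0.25, 1.05, 0.07] g [0.5946, -0.2249, 0.1424] rows 2
-1.17, 0.16, 0.75, -0.006, -0.002, 0, -1.17, 0.16, 0.76, -0.006, -0.002, 0
0.4518787341524757
```

View pics/s5.png

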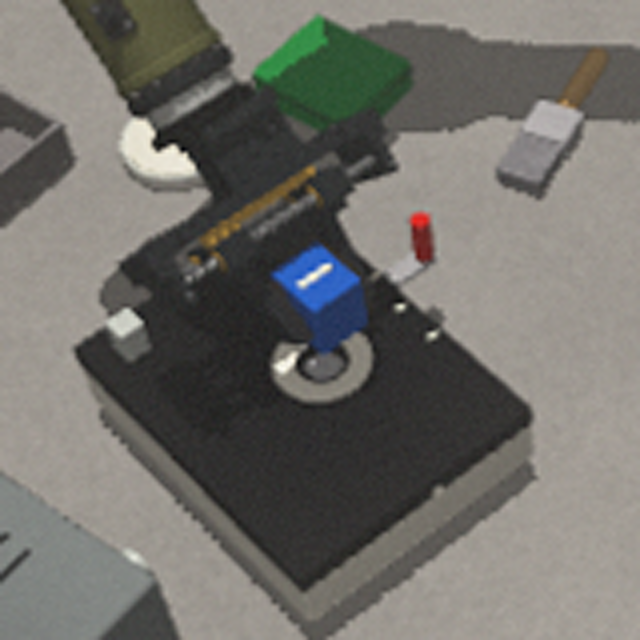

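The white stripe is now on top, so the steel face points down, and the mount hovers above the port. I lower it.

Request:
{"fn": "carry_out", "kwargs": {"motion": [-1.1,0.1,0.8,-0.006,-0.002,0,-1.1,0.2,0.7,-0.006,0,0,0,0,0,0,0,0,0,0,0,0,0,0]}}

```text
clock: 18.95
tool_pos: [0.5948, -0.2579, 0.1583]
eef_rot: [0.712, 0.589, 0.3, -0.238]
contact_force: [0.8, -0.1, -1.5]
opening: 0.451
```

```bash
python3 -c "
from plan import *
s=plan([.597,-.2314,.101],258.5,-45,n=2)"
```

```text
clock 18.95 q [1.05, 1.28, -1.05, 1.37, 0.26, 1.02, 0.09] g [0.6014, -0.2267, 0.1265] rows 2
-1.09, -0.18, 0.71, 0.003, 0, 0.008, -1.1, -0.16, 0.71, 0.003, 0, 0.008
```

Request:
{"fn": "carry_out", "kwargs": {"motion": [-1.1,-0.2,0.7,0.003,0,0.008,-0.8,-0.2,0.5,0.003,0,0.004,0,0,0,0,0,0,0,0,0,0,0,0,0,0,0,0,0,0]}}

```text
clock: 19.58
tool_pos: [0.5901, -0.2622, 0.1358]
eef_rot: [0.714, 0.585, 0.297, -0.242]
contact_force: [-0.7, -0.2, -1.3]
opening: 0.456
```

```bash
python3 -c "
from plan import *
s=plan([.597,-.2314,.099],258.5,-45,n=1)
from plant import snapshot
snapshot('scene');s=plan([.597,-.2314,.099],258.5,-45,n=1)"
```

```text
clock 19.57 q [1.05, 1.31, -1.04, 1.37, 0.28, 1.01, 0.1] g [0.5964, -0.231, 0.1041] rows 1
-0.37, 0.07, 0.34, -0.001, -0.001, 0.003
clock 19.62 q [1.05, 1.31, -1.04, 1.37, 0.28, 1.01, 0.1] g [0.5964, -0.231, 0.104] rows 1
-0.37, 0.07, 0.34, -0.001, -0.001, 0.003
```

Now above the port centre to within about 1 mm. Next comes the final lowering to contact.

Request:
{"fn": "carry_out", "kwargs": {"motion": [-0.3,0,0.3,0,0,0.003,-0.1,0,0.1,0,0,0,0,0,0,0,0,0]}}

```text
clock: 20.0
tool_pos: [0.5897, -0.2623, 0.1295]
eef_rot: [0.715, 0.584, 0.296, -0.243]
contact_force: [-0.4, 0.5, -1.1]
opening: 0.456
```

Request:
{"fn": "carry_out", "kwargs": {"motion": [-0.1,0,0.1,0,0,0,0,0,0,0,0,0]}}

```text
clock: 20.25
tool_pos: [0.59, -0.2623, 0.1291]
eef_rot: [0.715, 0.584, 0.297, -0.243]
contact_force: [-1.2, -0.3, 3.0]
opening: 0.449
```

```bash
python3 -c "
from plan import *
s=plan([.597,-.2314,.0974],258.5,-45,n=1);print(monitor.get_state()['contact_force'])"
```

```text
clock 20.25 q [1.05, 1.32, -1.03, 1.37, 0.28, 1.01, 0.1] g [0.5963, -0.231, 0.0973] rows 1
0, 0.07, -0.02, -0.001, -0.001, -0.001
[-1.1786357  -0.27268149  3.00970147]
```

Request:
{"fn": "carry_out", "kwargs": {"motion": [-0.05,0,0.05,0,0,0,0,0,0,0,0,0]}}

```text
clock: 20.5
tool_pos: [0.59, -0.2623, 0.129]
eef_rot: [0.715, 0.584, 0.297, -0.243]
contact_force: [-3.5, -3.0, 6.4]
opening: 0.452
```

Request:
{"fn": "carry_out", "kwargs": {"motion": [0,0,0,0,0,0,0,0,0,0,0,0,0,0,0,0,0,0], "hand": 6.5}}

```text
clock: 20.88
tool_pos: [0.5899, -0.2622, 0.1274]
eef_rot: [0.715, 0.584, 0.296, -0.243]
contact_force: [-0.1, -0.1, -0.4]
opening: 0.73
```

Request:
{"fn": "carry_out", "kwargs": {"motion": [0,0,-2,0,0,0,0,0,-4,0,0,0,3.5,0,-4,0,0,0,4,0,-4,0,0,0,3,0,-3,0,0,0,0,0,0,0,0,0]}}

```text
clock: 21.62
tool_pos: [0.5823, -0.3071, 0.3265]
eef_rot: [0.715, 0.585, 0.298, -0.24]
contact_force: [-0.2, -1.2, -0.0]
opening: 0.738
```

```bash
cat > chk.py <<'E'
from meas import *
import sys
p=snapshot("top");a=snapshot("scene")
for q in(p,a):
    w=cloud(q);z=w[...,2];f=q["frame"].astype(int)
    near=lambda x,y,d:(abs(w[...,0]-x)<d)&(abs(w[...,1]-y)<d)
    print("mount",rect(w,near(.597,-.23,.06)&(z>.116)&(z<.128)&((f[...,2]>f[...,0]+30)|(f.min(-1)>150))))
    print("ring",rect(w,near(.597,-.23,.06)&(z>.062)&(z<.079)&(f.min(-1)>110)))
    print("knob",rect(w,near(.48,-.22,.08)&(z>.08)&(f[...,0]>f[...,1]+60)))
l=[(x[:,:,::-1]) for x in(p["frame"][130:260,355:485],a["frame"][170:300,170:300])]
cv2.imwrite("pics/"+sys.argv[1],cv2.resize(np.hstack(l),None,fx=3,fy=3))
E
python3 chk.py b6.png; python3 -c "
from plan import *
s=plan([.56,-.26,.26],258.5,0)"
```

```text
mount (array([ 594.4, -229.7]), array([48. , 41.6]), 79.3, 345, array([ 594.6, -229.7,  120.1]))
ring (array([ 590.2, -212. ]), array([ 67.7, 104.3]), 26.0, 182, array([ 581.9, -212.2,   72.9]))
knob (array([ 472.4, -239. ]), array([11.4, 13.6]), 43.7, 35, array([ 471.7, -238.9,   99.8]))
mount (array([ 596.5, -228.3]), array([52.7, 40.1]), 77.3, 221, array([ 597.6, -227.8,  121.9]))
ring (array([ 593.2, -206.3]), array([ 53.1, 115.1]), 42.5, 133, array([ 619.9, -220.4,   75. ]))
knob (array([ 473.8, -238.2]), array([16. , 12.5]), 34.2, 28, array([ 477.4, -236.2,   99. ]))
clock 21.73 q [1.1, 1.1, -1.12, 1.22, 0.16, 1.32, 0.05] g [0.587, -0.2764, 0.2897] rows 5
0.43, -0.59, 0.63, 0, -0.157, 0, 0.53, -0.6, 0.66, 0, -0.157, 0, 0.63, -0.59, 0.68, 0, -0.157, 0, 0.72, -0.59, 0.69, 0, -0.157, 0, 0.82, -0.6, 0.68, 0, -0.157, 0
```

View pics/b6.png

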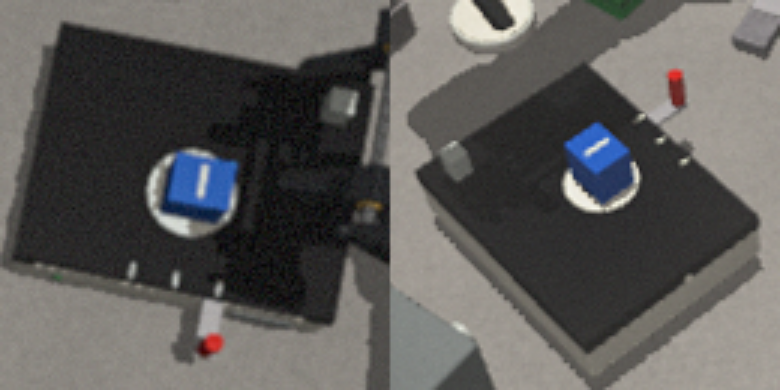

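Run:
```python
from meas import *
from scipy.optimize import least_squares
for n in("top","scene"):
    q=snapshot(n);w=cloud(q);f=q["frame"].astype(int);H=.073
    # project ring mask by ray to plane z=.073; fit via model overlay: white inside ring annulus
    v,u=np.mgrid[:480,:640];Rm=R.from_rotvec(np.ravel(q["rvec"])).as_matrix();C=-Rm.T@np.ravel(q["tvec"])
    d=np.stack([(u-q["cx"])/q["fx"],(v-q["cy"])/q["fy"],np.ones_like(u)],-1)@Rm
    s=(H-C[2])/d[...,2];X=C+d*s[...,None]
    m=(f.min(-1)>105)&(np.hypot(X[...,0]-.597,X[...,1]+.23)<.045)&(abs(w[...,2]-.073)<.006)
    P=X[m][:,:2]
    # outer edge points: by angle bins, max radius
    c=np.array([.597,-.23])
    for _ in range(5):
        r=P-c;a=np.degrees(np.arctan2(r[:,1],r[:,0]))//12;rad=np.hypot(*r.T)
        E=np.array([P[a==k][rad[a==k].argmax()] for k in np.unique(a) if rad[a==k].max()>.031])
        o=least_squares(lambda p:np.hypot(*(E-p[:2]).T)-p[2],[*c,.034],loss="soft_l1",f_scale=.001);c=o.x[:2]
    print(n,"ring",np.round(o.x*1000,1),len(E))
    s=(.121-C[2])/d[...,2];X=C+d*s[...,None]
    m=(abs(w[...,2]-.121)<.006)&(np.hypot(X[...,0]-.597,X[...,1]+.23)<.05)&((f[...,2]>f[...,0]+30)|(f.min(-1)>150))
    rr=cv2.minAreaRect(np.float32(X[m][:,:2]*1000));print("mount ray",rr)
```

```text
top ring [ 597.6 -229.6   35.4] 26
mount ray ((593.7059936523438, -228.95274353027344), (48.2531852722168, 41.3322868347168), 79.23640441894531)
scene ring [ 598.8 -230.3   35.1] 21
mount ray ((597.63525390625, -226.86468505859375), (53.504730224609375, 41.90879821777344), 78.63082122802734)
```

The mount lies flat, but the cameras put it about 2–3 mm short of the ring centre in x: ring (598,-230), mount (595.5,-229). I'll re-centre it with a light vertical grip.

Request:
{"fn": "carry_out", "kwargs": {"motion": [0.4,-0.6,0.3,0,-0.157,0,0.5,-0.6,0.3,0,-0.157,0,0.6,-0.6,0.3,0,-0.157,0,0.7,-0.6,0.3,0,-0.157,0,0.8,-0.6,0.3,0,-0.157,0,0,0,0,0,0,0]}}

```text
clock: 22.58
tool_pos: [0.5586, -0.2649, 0.3209]
eef_rot: [0.772, 0.636, 0.0, -0.002]
contact_force: [0.7, 0.0, 0.3]
opening: 0.736
```

```bash
python3 -c "
from plan import *
s=plan([.5985,-.2295,.18],258.5,0);s=plan([.5985,-.2295,.098],258.5,0,st=s)"
```

```text
clock 22.57 q [0.78, 0.76, -0.79, 1.55, 0.58, 1.09, -0.34] g [0.5585, -0.2647, 0.2759] rows 2
2.1, 1.63, 4.8, -0.001, -0.001, 0.004, 2.12, 1.63, 4.8, -0.001, -0.001, 0.004
clock 0 q [0.78, 0.76, -0.79, 1.55, 0.58, 1.09, -0.34] g [0.5985, -0.2295, 0.18] rows 2
0, 0, 4.1, 0, 0, 0, -0.01, 0, 4.1, 0, 0, 0
```

Request:
{"fn": "carry_out", "kwargs": {"motion": [2.1,1.6,4.8,0,0,0.004,2.1,1.6,4.8,0,0,0.004,0,0,0,0,0,0,0,0,0,0,0,0]}}

```text
clock: 23.08
tool_pos: [0.5976, -0.2361, 0.2251]
eef_rot: [0.778, 0.629, 0.0, -0.001]
contact_force: [0.3, -0.9, 1.6]
opening: 0.735
```

```bash
python3 -c "
from plan import *
s=plan([.5985,-.2295,.098],258.5,0,n=3)"
```

```text
clock 23.07 q [0.67, 0.89, -0.71, 1.56, 0.67, 0.95, -0.47] g [0.5976, -0.236, 0.1801] rows 3
0.22, -0.01, 2.74, -0.001, -0.001, -0.004, 0.22, -0.02, 2.74, -0.001, -0.001, -0.004, 0.22, -0.02, 2.74, -0.001, -0.001, -0.004
```

Request:
{"fn": "carry_out", "kwargs": {"motion": [0.2,0,2.7,0,0,-0.004,0.2,0,2.7,0,0,-0.004,0.2,0,2.7,0,0,-0.004,0,0,0,0,0,0,0,0,0,0,0,0]}}

```text
clock: 23.7
tool_pos: [0.5998, -0.2293, 0.1461]
eef_rot: [0.774, 0.634, 0.001, 0.0]
contact_force: [0.3, -0.1, 0.5]
opening: 0.739
```

```bash
python3 -c "
from plan import *
s=plan([.5985,-.2295,.098],258.5,0,n=1)"
```

```text
clock 23.7 q [0.63, 0.99, -0.65, 1.61, 0.77, 0.81, -0.55] g [0.5998, -0.2292, 0.1011] rows 1
-0.05, -0.12, 0.31, 0.002, -0.001, 0.002
```

Request:
{"fn": "carry_out", "kwargs": {"motion": [0,-0.1,0.3,0,0,0,0,0,0,0,0,0]}}

```text
clock: 23.95
tool_pos: [0.5981, -0.2281, 0.1417]
eef_rot: [0.773, 0.634, 0.0, -0.0]
contact_force: [0.3, -0.2, 0.4]
opening: 0.739
```

Request:
{"fn": "carry_out", "kwargs": {"motion": [0,0,0,0,0,0,0,0,0,0,0,0,0,0,0,0,0,0,0,0,0,0,0,0,-0.1,0,0,0,0,0,0,0,0,0,0,0], "hand": 3, "grip_force": 8}}

```text
clock: 24.7
tool_pos: [0.5979, -0.2285, 0.141]
eef_rot: [0.773, 0.634, 0.0, -0.001]
contact_force: [-0.1, 1.2, 1.1]
opening: 0.452
```

Request:
{"fn": "carry_out", "kwargs": {"motion": [0,0,0,0,0,0,0,0,0,0,0,0,0,0,0,0,0,0], "hand": 6.5}}

```text
clock: 25.08
tool_pos: [0.5978, -0.229, 0.141]
eef_rot: [0.773, 0.634, -0.0, -0.001]
contact_force: [0.8, 0.4, 0.4]
opening: 0.739
```

Request:
{"fn": "carry_out", "kwargs": {"motion": [0,0,-3,0,0,0,0,0,-5,0,0,0,0,0,-5,0,0,0,0,0,0,0,0,0]}}

```text
clock: 25.58
tool_pos: [0.6002, -0.2288, 0.2755]
eef_rot: [0.773, 0.634, 0.003, 0.002]
contact_force: [0.6, 0.9, -0.8]
opening: 0.738
```

Run:
```python
from search import *
from plant import monitor
from plan import plan
s=plan([.505,-.235,.25],258.5,0)
s=monitor.get_state();q=np.array(s["q"]);T=R.from_quat(s["eef_rot"]);g=s["tool_pos"]+.045*T.as_matrix()[:,2]
print(s["contact_force"])
for ph in(258.5+90,258.5-90):
    q1=q;g0=g;T0=T
    for gp,p in(((.473,-.239,.2),(258.5+ph)/2),((.473,-.239,.2),ph),((.473,-.239,.088),ph),((.48,-.204,.088),ph)):
        _,T1=pose(gp,r(p),0,1);q1,e,dq=seg(q1,g0,T0,gp,T1);g0,T0=gp,T1;print(ph,e,dq,np.round(q1,2))
```

```text
clock 25.57 q [0.68, 0.83, -0.75, 1.53, 0.63, 1.03, -0.44] g [0.6005, -0.2288, 0.2305] rows 2
-1.24, -4.6, -1.01, 0.004, -0.001, 0.002, -1.24, -4.6, -0.99, 0.004, -0.001, 0.002
[ 0.55699818  0.94002375 -0.82974722]
348.5 1.054158868305998e-06 0.11712856136001748 [ 0.92  0.81 -0.94  1.89  0.84  0.9   0.14]
348.5 1.4693008613933281e-06 0.1381917325024552 [ 0.99  0.89 -1.12  1.89  0.95  1.02  0.82]
348.5 1.5132421886503075e-06 0.06287635009461079 [ 0.92  1.04 -0.98  1.95  1.19  0.89  0.64]
348.5 3.4607712771909624e-07 0.02278788009495647 [ 0.86  1.04 -0.98  1.98  1.2   0.88  0.55]
168.5 2.50610375289583e-06 0.1450026107095696 [ 0.69  0.69 -0.51  1.9   0.51  0.68 -1.11]
168.5 1.4433692392409312e-06 0.11702686650271943 [ 0.56  0.66 -0.28  1.91  0.3   0.61 -1.69]
168.5 1.1660366197787148e-06 0.06766388346452301 [ 0.49  0.84 -0.17  1.98  0.38  0.35 -1.76]
168.5 3.9733394070270793e-07 0.019399060280756664 [ 0.41  0.84 -0.15  2.    0.36  0.33 -1.81]
```

```bash
python3 chk.py b7.png; python3 -c "
from plan import *
s=plan([.473,-.239,.20],348.5,0,n=10)"
```

```text
mount (array([ 599.1, -212.9]), array([13.5, 40.9]), 72.6, 62, array([ 599.3, -211.1,  120.6]))
ring (array([ 598.9, -204.8]), array([15.2, 52.8]), 89.6, 74, array([ 601.3, -202.9,   72.8]))
knob (array([ 471.9, -238.1]), array([ 9.8, 11.9]), 0.8, 25, array([ 471.4, -237.4,  100.2]))
mount (array([ 597.7, -230.1]), array([50.9, 39.7]), 81.2, 201, array([ 599.3, -225.1,  121.8]))
ring (array([ 607.9, -223.4]), array([47.9, 69.3]), 41.2, 106, array([ 619.8, -222.4,   74.4]))
knob (array([ 476. , -237.6]), array([14.7, 10.2]), 19.6, 28, array([ 479. , -236.3,   97.4]))
clock 25.68 q [0.68, 0.84, -0.75, 1.53, 0.63, 1.03, -0.44] g [0.5976, -0.2292, 0.226] rows 10
-0.34, -1.2, 0.26, 0, 0, -0.157, -0.15, -1.24, 0.26, 0, 0, -0.157, 0.05, -1.25, 0.26, 0, 0, -0.157, 0.24, -1.23, 0.27, 0, 0, -0.157, 0.43, -1.17, 0.26, 0, 0, -0.157, 0.61, -1.09, 0.26, 0, 0, -0.157, 0.78, -0.98, 0.26, 0, 0, -0.157, 0.91, -0.85, 0.26, 0, 0, -0.157
1.04, -0.7, 0.26, 0, 0, -0.157, 1.13, -0.52, 0.26, 0, 0, -0.157
```

Request:
{"fn": "carry_out", "kwargs": {"motion": [-0.3,-1.2,0,0,0,-0.157,-0.2,-1.2,0,0,0,-0.157,0,-1.2,0,0,0,-0.157,0.2,-1.2,0,0,0,-0.157,0.4,-1.2,0.3,0,0,-0.157,0.6,-1.1,0.3,0,0,-0.157,0.8,-1,0.3,0,0,-0.157,0.9,-0.9,0.3,0,0,-0.157], "hand": 5}}

```text
clock: 26.68
tool_pos: [0.4976, -0.2387, 0.2571]
eef_rot: [0.25, 0.968, 0.001, -0.002]
contact_force: [-0.5, 0.4, 0.5]
opening: 0.568
```

Request:
{"fn": "carry_out", "kwargs": {"motion": [1,-0.7,0.3,0,0,-0.157,1.1,-0.5,0.3,0,0,-0.157,0,0,0,0,0,0,0,0,0,0,0,0]}}

```text
clock: 27.18
tool_pos: [0.475, -0.2407, 0.2525]
eef_rot: [0.1, 0.995, 0.001, -0.001]
contact_force: [1.2, 0.1, 0.1]
opening: 0.566
```

```bash
python3 -c "
from plan import *
s=plan([.473,-.239,.13],348.5,0)"
```

```text
clock 27.18 q [1.0, 0.88, -1.13, 1.87, 0.93, 1.05, 0.83] g [0.4749, -0.2406, 0.2075] rows 2
0.1, 0.05, 3.87, 0.001, -0.001, 0, 0.11, 0.06, 3.88, 0.001, -0.001, 0
```

Request:
{"fn": "carry_out", "kwargs": {"motion": [0.1,0.1,3.9,0,0,0,0.1,0,3.9,0,0,0,0,0,0,0,0,0,0,0,0,0,0,0]}}

```text
clock: 27.68
tool_pos: [0.4741, -0.2389, 0.1763]
eef_rot: [0.099, 0.995, 0.001, 0.0]
contact_force: [0.7, -0.4, 0.0]
opening: 0.568
```

```bash
python3 -c "
from plan import *
s=plan([.473,-.239,.087],348.5,0)"
```

```text
clock 27.68 q [0.95, 0.98, -1.04, 1.93, 1.09, 0.94, 0.71] g [0.4741, -0.2388, 0.1313] rows 1
0.11, -0.04, 4.43, 0.002, 0.001, 0.003
```

Request:
{"fn": "carry_out", "kwargs": {"motion": [0.1,0,2.4,0,0,0,0,0,2,0,0,0,0,0,0,0,0,0]}}

```text
clock: 28.05
tool_pos: [0.4723, -0.2391, 0.1317]
eef_rot: [0.099, 0.995, 0.001, -0.0]
contact_force: [-0.2, 0.7, -0.1]
opening: 0.567
```

Request:
{"fn": "carry_out", "kwargs": {"motion": [0,0,0,0,0,0,0,0,0,0,0,0,0,0,0,0,0,0,0,0,0,0,0,0,0,0,0,0,0,0,0,0,0,0,0,0], "hand": 0.8, "grip_force": 25}}

```text
clock: 28.8
tool_pos: [0.4721, -0.2391, 0.1315]
eef_rot: [0.099, 0.995, 0.0, -0.0]
contact_force: [0.1, -0.6, 3.9]
opening: 0.162
```

```bash
python3 -c "
from plan import *
s=plan([.473,-.239,.087],348.5,0)"
```

```text
clock 28.8 q [0.92, 1.04, -0.98, 1.96, 1.19, 0.89, 0.64] g [0.4721, -0.239, 0.0865] rows 1
-0.09, 0.03, -0.05, 0.001, -0.001, 0.003
```

Request:
{"fn": "carry_out", "kwargs": {"motion": [0,0.5,0,0,0,0,0,0.5,0,0,0,0,0,0.5,0,0,0,0,0,0.5,0,0,0,0,0,0.5,0,0,0,0,0,0.5,0,0,0,0,0,0.5,0,0,0,0,0,0,0,0,0,0]}}

```text
clock: 29.8
tool_pos: [0.4792, -0.2045, 0.1314]
eef_rot: [0.098, 0.995, 0.0, -0.0]
contact_force: [0.3, -0.1, 6.4]
opening: 0.163
```

Request:
{"fn": "carry_out", "kwargs": {"motion": [0,0,0,0,0,0,0,0,0,0,0,0]}}

```text
clock: 30.05
tool_pos: [0.4791, -0.2049, 0.1314]
eef_rot: [0.099, 0.995, 0.0, -0.0]
contact_force: [1.2, -0.1, 5.0]
opening: 0.161
```

The knob moved 35 mm and the lateral force is about 0. I release it and rise clear.

Request:
{"fn": "carry_out", "kwargs": {"motion": [0,0,0,0,0,0,0,0,0,0,0,0,0,0,0,0,0,0,0,0,0,0,0,0], "hand": 5}}

```text
clock: 30.55
tool_pos: [0.4786, -0.2047, 0.131]
eef_rot: [0.099, 0.995, 0.001, -0.001]
contact_force: [0.1, 0.2, 0.1]
opening: 0.559
```

Request:
{"fn": "carry_out", "kwargs": {"motion": [0,0,-3,0,0,0,0,0,-5,0,0,0,0,0,-5,0,0,0,0,0,-5,0,0,0,5,0,0,0,0,0,5,0,0,0,0,0,0,0,0,0,0,0]}}

```text
clock: 31.42
tool_pos: [0.377, -0.1854, 0.3109]
eef_rot: [0.098, 0.995, -0.001, -0.003]
contact_force: [0.0, 0.1, 0.3]
opening: 0.564
```

```bash
python3 chk.py b8.png; python3 log.py
```

```text
mount (array([ 595.3, -230.1]), array([48.2, 41.1]), 77.8, 341, array([ 595.2, -229.6,  120. ]))
ring (array([ 590.2, -213.7]), array([ 70.7, 102.6]), 23.1, 211, array([ 577.6, -216.3,   72.7]))
knob (array([ 479.4, -205.1]), array([13.1, 13.3]), 23.2, 39, array([ 478.6, -205. ,   99.7]))
mount (array([ 597.2, -229.7]), array([51.7, 41. ]), 77.0, 225, array([ 598.5, -228. ,  122. ]))
ring (array([ 591.1, -206.8]), array([ 52.1, 115.1]), 45.6, 130, array([ 619.1, -216.6,   75.4]))
knob (array([ 481.9, -203.2]), array([12.6, 11.6]), 32.4, 34, array([ 484.9, -201.8,   97.1]))
31.52 [[1.1017, 0.6866, -1.2568, 2.0994, 0.8134, 0.9772, 0.7673], [0.3813, -0.1857, 0.3116], [0.0987, 0.9951, 0.0004, -0.0002]] [-0.   0.  -0.3] 0.566
```

View pics/b8.png

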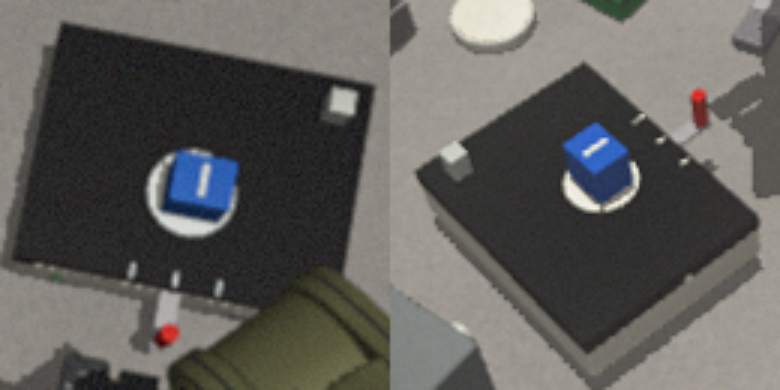

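The knob is at the middle mark, the mount is flat on the ring with its stripe up, and the robot is clear. I'm handing in.

```bash
python3 -c "
from plant import workorder
print(workorder.finish_job())"
```

```text
the job is handed in; nothing more can be done
None
```

The blue mount is turned over and set on the port with its polished face down, and after that the shutter was moved to its second stop. I handed the job in at about 31.5 s of the 61 s allowed.

- **Turning:** I turned it in two quarter turns, setting it down half-turned on the mat in between. After setting it on the port, I re-centred it with a light vertical grip.
- **Mount:** It lies flat, with its top at about 121 mm and the white stripe up. The last pictures put it about 2 mm from the ring centre along x (top camera 2.3 mm, scene camera 1.6 mm), which is about as good as the camera calibration. I did not correct this further.
- **Shutter:** The knob was gripped, moved 35 mm and released. It now stands at the middle mark, with no side force left before I let go.
- **Robot:** The gripper is open, well clear and touching nothing. The measured contact forces never went above about 15 N. I saw no contact with the other things, but did not re-measure each one's position.

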